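Swing a printing block into register and lock it

ROBOT

A 6-joint arm with a two-finger parallel gripper is mounted at the origin on the work surface. World frame = base frame: x ahead of the robot, y to its left, z up, the work surface at z = 0. Lengths are in m, angles in degrees, forces in N, time in s.
With the tool pointing down it reaches from about 0.4 to 0.825 m from the base axis. Payload 7 kg.
Tool frame: the origin (TCP) lies midway between the tips of the shut fingers; the grasp point (between the pads) lies 19 mm behind it; z points along the fingers, y is the direction in which the jaws open and shut (so a half turn about z gives the same grasp; the last joint's range is limited). The gripper opens to 88 mm and grips with 3 to 60 N. Pads are 19 mm wide; open, the fingers measure 130 mm over their backs; the gripper's body (78 mm by 193 mm) begins 47 mm behind the grasp point.
Start: joints at [86.58, 20.546, 0.682, 0, -70.136, -16.507], TCP at [0.23, 0.635, 0.187] pointing down, gripper open.
Joint ranges: [-176.03, 176.03], [-82.01, 121.73], [-58.28, 71.71], [-173.87, 95.51], [-174.79, -0.11], [-173.66, 173.66]. Speed limits (degrees/s): [136.94, 136.94, 172.46, 180, 180, 180].

INTERFACE

Orientations are given as [roll, pitch, yaw] about the fixed x, y, z axes, in that order (R = Rz(yaw) Ry(pitch) Rx(roll)).
In Python, from plant import r gives the robot as it stands.
- The arm moves only by the tool carry_out, never from a script. Its argument "motion" is one flat list of numbers, 7 for each row, row after row: the turn, a rotation vector about the tool's x, y, z in degrees, then the shift along the tool's x, y, z in cm, then the finger opening in cm, from 0 to 8.76. A call has 1 to 20 rows; each row shifts and turns the commanded pose from where the row before left it, along the tool's axes as they then stand; what a row does not reach is not made up. A row lasts 1/12 s, in which the tool goes at most 41.7 mm and 7.16 degrees, less where a joint would pass 70% of its speed; a pose out of reach is approached as far as the arm can. A call is refused whole if a number of a shift passes 4.17 or a number of a turn 7.16, either way. A call with a gripper value outside its range is refused whole. The fingers move at their own pace and stop on an object; "grip_force" is the grip in N (left out, the last holds). Time passes only in rows, so rows that do not move let the fingers close. It gives the time, the measured TCP pose, the force and the opening at its end, in the units of the state.
- r.get_state(): the state, without advancing time (a new reading comes with each control period).
- r.capture(name): name is "scene" or "top"; returns a dict with "pixels" (400x640x3 uint8, red, green, blue), "K" (3x3 intrinsics, pixels), "R" (3x3) and "t" (3): a world point X has camera coordinates R X + t. Camera axes: x right, y down, z forward; pixel columns grow to the right and rows downward; lengths in m; the calibration is good to about 2 mm. A picture is of the moment at which its call begins. There is no depth.
- r.close_job(): hands the job in, once; it reports no verdict.
The state is a dict: "time_s": time; "joints": joint angles; "qd": joint speeds; "joint_torque": joint torques, N m; "tcp_pos": TCP position; "eef_rot": TCP orientation; "contact_force": force on the tool from outside, world axes, zero at the start; "moment": the same for the moment, N m; "gripper_width": finger opening in m.
Only numpy, scipy, OpenCV 4.12 (cv2) and the standard library are available. Lean on these libraries where they do the work, as an engineer would, in place of code of your own. Each camera call takes 0.05 s, during which the arm holds its last target. There are 200 camera calls.

TASK

Set the copper-faced printing block in register on the grey board: with the fingertips push the corner diagonally opposite its notch, away from the robot, so that the notch bears on the brass peg and the block swings round it until its far edge presses lightly (some 5 N, never over 18 N) on the rubber tip of the lay screw, and keep it pressed there for a moment. Then let go of the block and swing the red-handled locking arm round until its roller nips the block lightly against the rubber tip for a moment, and leave the arm there against the block. Keep the block flat on the board with its notch on the peg, and leave everything else on the table alone.

Things in the scene. Friction and masses are not known exactly. Their poses are not given: they have to be found in the camera images.
- board: Grey register board, 265 x 250 x 10 mm, fixed to the table (place and yaw differ each time). Origin near its middle, on the table; its top is at z = 10 mm. Board x points away from the robot (within 15 degrees), y to the left, z up. It spans x -140 to 125 mm, y -120 to 130 mm.
- peg (a point): Foot of the upright brass peg (12 mm diameter, 18 mm tall), on the board's top at board x 60, y 45 mm. Same axes as the board.
- block: Loose printing block, 110 x 90 x 12 mm, wood with copper face and dark ornament, 0.15 to 0.31 kg, flat on the board; square notch 12 x 12 mm in its far left corner. Origin: underside, 6 mm from both notch faces, so on the peg's axis when the notch bears on the peg. It spans own x -104 to 6 (far end +6), y -84 to 6 (left +6), z 0 to 12 mm; the notch is x > -6, y > -6. Slides with 1 to 3 N.
- push_corner (a point): Point of the block to push, along the block's own +x: on its near short face, 10 mm from the near right corner (block x -104, y -74 mm, z 6 mm). Same axes as the block. The block starts turned clockwise (from above) by 0.22 to 0.34 rad from the board's yaw, its notch 1 to 3 mm short of the peg, and must swing anticlockwise.
- lay: Steel bracket of the lay screw, 24 x 36 x 26 mm, fixed beyond the block's far edge at board x 100, y -29 mm; origin mid-underside, on the board's top; axes as the board. Its brass screw points to board -x, axis 6.5 mm above the board's top, and ends in a black rubber tip, 10 mm diameter. The tip is sprung: it gives 1 mm per 8 N, 5 mm at most.
- lay_screw (a point): Point on the screw's axis at the near face of the bracket (board x 88 mm). The tip's end stands 17 to 27 mm nearer the robot (board x 61 to 71 mm): the setting differs each time and is not measured, so contact must be felt. The block comes to rest within about 0.08 rad of the board's yaw.
- lock: Steel locking arm. Origin: on the board's top at its upright pivot (board x -50, y -75 mm); the arm points along its own -x. It starts pointing to board -x (0 to 0.25 rad clockwise of it, seen from above), swings clockwise, and meets the near end of the registered block after about 1.4 to 1.75 rad, pointing to board +y; limit 1.85. Stays where left; turning takes 1 to 2 N at the handle.
- roller (a point): Centre of the dark steel roller under the arm's end, 60 mm from the pivot: upright, 12 mm diameter, 2 to 17 mm above the board's top (the point at 8 mm). The arm's steel bar (12 mm wide) lies 17 to 24 mm above the board's top and passes over the block.
- handle (a point): Middle of the red upright handle right above the roller, 16 mm diameter, 24 to 56 mm above the board's top (the point at 40 mm). Push it sideways or grip it from above.
- slug: Loose brass bar, 14 x 70 x 12 mm, lying on the board's far left part. Not part of the job: leave it alone.
- stick: Steel composing stick, 200 x 50 mm, lying to the left. Not part of the job: leave it alone.
- tin_a: Ink tin with a blue band, 74 mm across, 75 mm tall. Not part of the job: leave it alone.
- tin_b: Ink tin with a red band, 74 mm across, 75 mm tall. Not part of the job: leave it alone.
- brayer: Ink roller with a wooden handle, lying to the right. Not part of the job: leave it alone.
- mallet: Hammer with a wooden handle, lying to the right. Not part of the job: leave it alone.
- zinc_block: Another, smaller printing block with a steel face, 80 x 60 x 20 mm, lying near the robot on the right. Not part of the job: leave it alone.
Things that resemble listed ones, but are neither listed nor needed, are in the scene too. Of the things that look like the block, the middle-sized one is meant.

How it is judged:
By the outcome, as a careful person would: the job done as asked, in the order asked, and still so for the second after the job is handed in, with the robot touching nothing.
It also fails if it takes over 72 s, if anything falls off the work surface, if the arm or the gripper's body presses on something with over 40 N, if the wrist force passes 120 N, or if a joint passes its speed limit or range.

## Working session

There is one attempt and no reset: what is moved stays moved. The work goes in short steps, Python scripts to look and compute and a tool call to move; the robot and the scene stay as the last step left them, time stands still between calls to the robot, and variables do not carry over. Pictures are saved under pics/ and viewed, about 8 in all and at most 12, crops included, and the job is handed in when it is done.

Besides the shell and the picture viewer there is one more tool, called after "Request:" in YAML: its name, and indented under it one key for each argument. carry_out: Moves the arm, as the interface text tells. Its arguments: {"type":"object","properties":{"motion":{"type":"array"},"grip_force":{"type":"number"}},"required":["motion"]}

```bash
mkdir -p pics; ls; python3 - <<'E'
from plant import r
import cv2
s=r.get_state(); print({k:(v if not hasattr(v,'round') else v) for k,v in s.items()})
for n in("top","scene"):
    c=r.capture(n); cv2.imwrite(f"pics/{n}0.png",c["pixels"][:,:,::-1])
    print(n,c["K"],c["R"],c["t"])
E
```

```text
pics
{'time_s': 0.0, 'joints': array([ 8.65808568e+01,  2.05936140e+01,  6.34261058e-01, -2.29003471e-02,
       -7.01356190e+01, -1.65055046e+01]), 'qd': array([0.06927739, 0.0531434 , 0.0366549 , 0.00523316, 0.03273106,
       0.02788955]), 'joint_torque': array([-2.18263383e-03, -5.82717276e+01,  2.93053025e+01,  6.99723065e+00,
        6.76953845e-03, -1.62989627e-04]), 'tcp_pos': array([0.22986729, 0.63405951, 0.18569311]), 'eef_rot': array([ 1.79902825e+02, -6.34479375e-03, -1.99324417e+01]), 'contact_force': array([0.28815594, 0.36949442, 0.54137292]), 'moment': array([-0.01962303, -0.01017754, -0.03563331]), 'gripper_width': 0.08779381361833019}
top [[440.18012211   0.         323.89978353]
 [  0.         440.18012211 207.82679609]
 [  0.           0.           1.        ]] [[ 0.02236659 -0.99964487  0.01448663]
 [-0.98419264 -0.02456256 -0.17538966]
 [ 0.1756832  -0.01033477 -0.98439251]] [-0.01980532  0.48679636  1.21067431]
scene [[430.63121053   0.         321.26221482]
 [  0.         430.63121053 202.32365763]
 [  0.           0.           1.        ]] [[-0.42840804  0.90340175 -0.01821586]
 [ 0.71364602  0.32591989 -0.62006901]
 [-0.55423452 -0.27864223 -0.78433577]] [ 0.22983453 -0.281122    1.43263711]
```

View pics/top0.png

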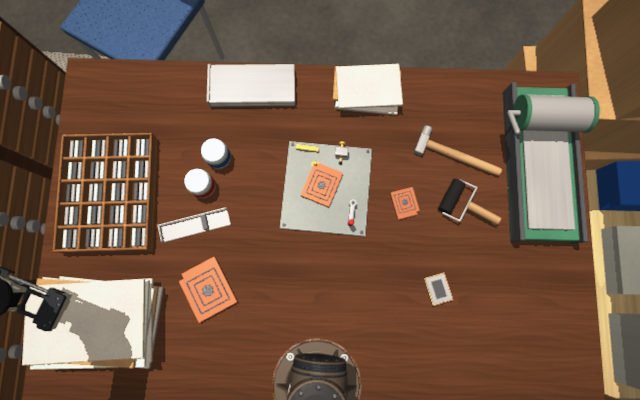

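View pics/scene0.png

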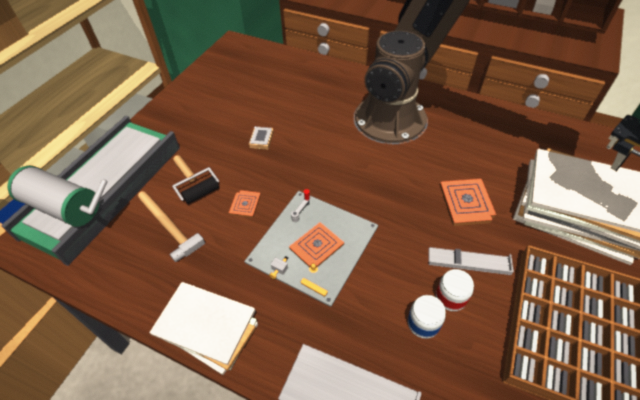

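The top view shows three copper-faced candidates: large (208,289), middle-sized on the grey board (322,185), small (405,203). The one on the board fits, being middle-sized and beside the peg at (314,164). The lay is at (342,152) and the lock handle at (351,222). Next I'll measure and confirm with one crop.

```bash
cat > h.py <<'E'
import numpy as np, cv2
from plant import r
def ray(c,uv,z):
    "pixels -> world points on plane z"
    uv=np.atleast_2d(uv).astype(float)
    d=np.c_[uv,np.ones(len(uv))]@np.linalg.inv(c["K"]).T@c["R"]
    o=-c["R"].T@c["t"]
    return o+d*((z-o[2])/d[:,2])[:,None]
def proj(c,X):
    p=np.atleast_2d(X)@c["R"].T+c["t"]; p=p@c["K"].T; return p[:,:2]/p[:,2:]
def biggest(m,near=None):
    cs,_=cv2.findContours(m.astype(np.uint8),cv2.RETR_EXTERNAL,cv2.CHAIN_APPROX_NONE)
    cs=[k for k in cs if near is None or cv2.pointPolygonTest(k,near,True)>-6]
    return max(cs,key=cv2.contourArea)[:,0]
def rect(c,k,z):
    P=ray(c,k,z)[:,:2].astype(np.float32)
    return cv2.minAreaRect(P*1000)
def masks(c):
    im=c["pixels"]; h=cv2.cvtColor(im,cv2.COLOR_RGB2HSV); H,S,V=[h[...,i].astype(int) for i in range(3)]
    return dict(board=(S<45)&(V>110), copper=(H<14)&(S>110)&(V>140), red=((H<5)|(H>174))&(S>200)&(V>110), yellow=(H>15)&(H<32)&(S>140)&(V>150))
E
python3 - <<'E'
from h import *
near={"top":[(290,210),(322,185),(351,222)],"scene":[(270,240),(317,244),(306,194)]}
for n in near:
    c=r.capture(n); m=masks(c)
    for k,p,z in zip(("board","copper"),near[n],(.010,.022)):
        b=biggest(m[k],p); print(n,k,rect(c,b,z), cv2.boxPoints(rect(c,b,z)).round().tolist())
    ys=m["yellow"]; num,l,st,ce=cv2.connectedComponentsWithStats(ys.astype(np.uint8))
    for i in range(1,num):
        if st[i,4]>3 and abs(ce[i][0]-near[n][1][0])<60 and abs(ce[i][1]-near[n][1][1])<60: print("yel",st[i],ce[i].round(1),ray(c,ce[i],.019).round(3))
    num,l,st,ce=cv2.connectedComponentsWithStats(m["red"].astype(np.uint8))
    for i in range(1,num):
        if st[i,4]>3 and abs(ce[i][0]-near[n][2][0])<15 and abs(ce[i][1]-near[n][2][1])<15: print("red",st[i],ce[i].round(1),ray(c,ce[i],.05).round(3))
c=r.capture("top");a=c["pixels"][130:245,270:385,::-1]; a=cv2.resize(a,None,fx=5,fy=5,interpolation=cv2.INTER_CUBIC)
cv2.imwrite("pics/crop1.png",a)
E
```

```text
top board ((553.9757080078125, -14.210281372070312), (250.1061248779297, 265.4333801269531), 86.00888061523438) [[413.0, -130.0], [678.0, -148.0], [695.0, 101.0], [430.0, 120.0]]
top copper ((561.8887329101562, -0.07926177978515625), (89.99313354492188, 109.98451232910156), 69.02050018310547) [[494.0, -22.0], [597.0, -62.0], [629.0, 22.0], [527.0, 62.0]]
yel [339 141   6   5  16] [341.6 142.4] [[ 0.691 -0.057  0.019]]
yel [299 148   6   2   6] [301.5 148.7] [[0.668 0.062 0.019]]
yel [307 149  12   3  14] [312.4 150. ] [[0.665 0.029 0.019]]
yel [313 162   5   4   8] [314.6 163.5] [[0.624 0.022 0.019]]
scene board ((556.39013671875, -14.939865112304688), (250.38966369628906, 266.0731506347656), 86.09889221191406) [[415.0, -131.0], [681.0, -149.0], [698.0, 101.0], [432.0, 119.0]]
scene copper ((565.3955688476562, -0.3718605041503906), (92.947265625, 111.91930389404297), 69.3695297241211) [[497.0, -24.0], [601.0, -64.0], [634.0, 23.0], [529.0, 63.0]]
yel [284 258   2   3   5] [284.6 259.2] [[ 0.635 -0.055  0.019]]
yel [310 264   7   8  44] [313.  267.6] [[0.627 0.021 0.019]]
yel [270 271   8   7  29] [273.4 274.4] [[ 0.685 -0.059  0.019]]
yel [301 279  26  17 148] [313.7 286.8] [[0.673 0.045 0.019]]
red [304 189   6  10  44] [306.6 192.8] [[ 0.441 -0.088  0.05 ]]
```

View pics/crop1.png

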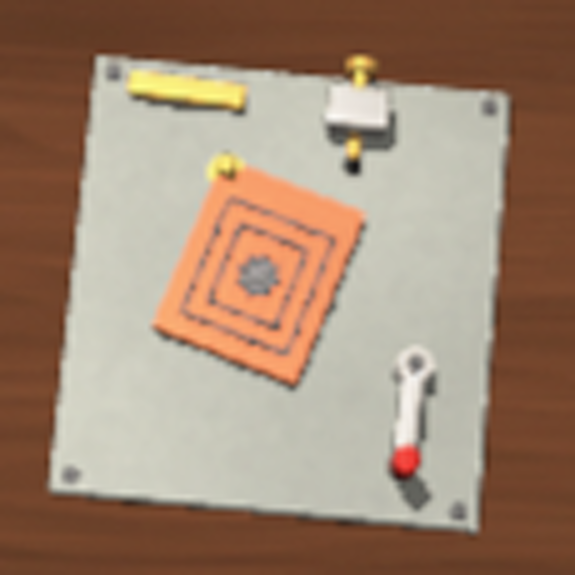

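The crop confirms the middle-sized block: its notch corner sits at the peg (top left) and the red-handled lock is at lower right. The fitted sizes (250x265 and 90x110 mm) match the listed ones. Board origin is about (562,-20) mm with yaw -3.95°, the peg is predicted at (625,20.7) and measured at (624-627,21.5), and block yaw is -21°. I'll plan the approach.

```bash
cat >> h.py <<'E'
from scipy.spatial.transform import Rotation as Ro
from scipy.optimize import least_squares
def Rt(e): return Ro.from_euler("xyz",e,degrees=True)
def run(p,e,row,n):
    p=np.array(p)*100.; R=Rt(e)
    for _ in range(n):
        p=p+R.apply(row[3:6]); R=R*Ro.from_rotvec(row[:3],degrees=True)
    return p/100,R.as_euler("xyz",degrees=True)
def twist(goal,yaw,n):
    "one constant row, n times, to reach goal with the tool down"
    s=r.get_state(); p,e=s["tcp_pos"],s["eef_rot"]
    g=Rt([180,0,yaw])
    f=lambda x:np.r_[(run(p,e,x,n)[0]-goal)*100,(Rt(run(p,e,x,n)[1]).inv()*g).as_rotvec(degrees=True)/5]
    return least_squares(f,np.zeros(6)).x
E
python3 - <<'E'
from h import *
print(twist([.4556,.0033,.10],-111,20).round(2))
E
```

```text
[ 0.   -0.    4.55  3.7   0.46  0.43]
```

Request:
carry_out:
  motion: [0,0,4.55,3.7,0.46,0.43,0,0,0,4.55,3.7,0.46,0.43,0,0,0,4.55,3.7,0.46,0.43,0,0,0,4.55,3.7,0.46,0.43,0,0,0,4.55,3.7,0.46,0.43,0,0,0,4.55,3.7,0.46,0.43,0,0,0,4.55,3.7,0.46,0.43,0,0,0,4.55,3.7,0.46,0.43,0,0,0,4.55,3.7,0.46,0.43,0,0,0,4.55,3.7,0.46,0.43,0,0,0,4.55,3.7,0.46,0.43,0,0,0,4.55,3.7,0.46,0.43,0,0,0,4.55,3.7,0.46,0.43,0,0,0,4.55,3.7,0.46,0.43,0,0,0,4.55,3.7,0.46,0.43,0,0,0,4.55,3.7,0.46,0.43,0,0,0,4.55,3.7,0.46,0.43,0,0,0,4.55,3.7,0.46,0.43,0,0,0,4.55,3.7,0.46,0.43,0,0,0,4.55,3.7,0.46,0.43,0]
  grip_force: 10

```text
time_s: 1.92
tcp_pos: [0.4561, 0.0025, 0.1005]
eef_rot: [-180.0, 0.0, -111.2]
contact_force: [-0.2, -0.7, -0.2]
gripper_width: 0.0005
```

Request:
carry_out:
  motion: [0,0,0,0,0,2.5,0,0,0,0,0,0,2.5,0,0,0,0,0,0,2,0,0,0,0,0,0,1.2,0,0,0,0,0,0,0.4,0,0,0,0,0,0,0,0,0,0,0,0,0,0,0]

```text
time_s: 2.5
tcp_pos: [0.457, 0.0042, 0.0151]
eef_rot: [-180.0, 0.0, -110.9]
contact_force: [-0.6, 0.0, -0.0]
gripper_width: 0.0004
```

```bash
python3 - <<'E'
from h import *
s=r.get_state(); print(s["tcp_pos"],s["eef_rot"],s["contact_force"],s["moment"])
a=r.capture("scene"); A=cv2.resize(a["pixels"][160:300,240:380,::-1],None,fx=4,fy=4,interpolation=cv2.INTER_CUBIC)
cv2.imwrite("pics/close1.png",A)
E
```

```text
[0.45699285 0.00424683 0.01512731] [-1.79980972e+02  3.26620112e-03 -1.10906174e+02] [-0.61076507  0.04937449 -0.04165935] [ 0.06947824 -0.12577374  0.01987335]
```

View pics/close1.png

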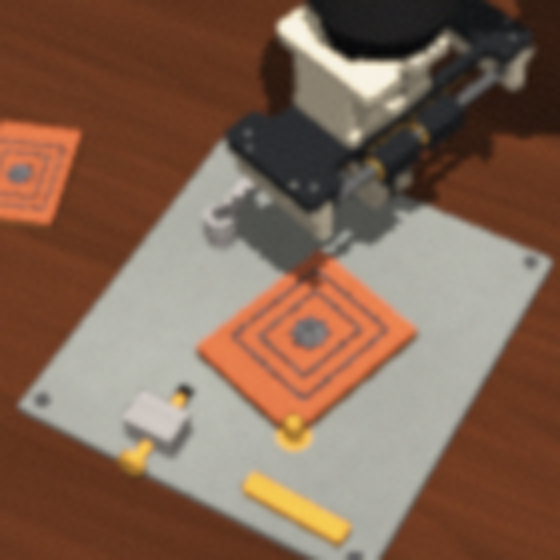

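The view shows the gripper behind the block's near right corner, clear of it, with the notch at the peg (crop 293,430). I'll approach until contact is felt.

Request:
carry_out:
  motion: [0,0,0,0.1,-0.5,0.05,0,0,0,0,0.05,-0.5,0.05,0,0,0,0,0,-0.5,0,0,0,0,0,0,-0.5,0,0,0,0,0,0,0,0,0]

```text
time_s: 2.97
tcp_pos: [0.4761, -0.0046, 0.0139]
eef_rot: [-180.0, 0.0, -110.9]
contact_force: [0.4, -0.3, 0.2]
gripper_width: 0.0005
```

Request:
carry_out:
  motion: [0,0,0,0,-0.2,0,0,0,0,0,0,-0.2,0,0,0,0,0,0,-0.1,0,0]

```text
time_s: 3.22
tcp_pos: [0.4795, -0.0064, 0.0136]
eef_rot: [180.0, -0.0, -110.9]
contact_force: [1.1, 0.1, 0.5]
gripper_width: 0.001
```

Request:
carry_out:
  motion: [0,0,0,0,-0.2,0,0,0,0,0,0,-0.2,0,0]

```text
time_s: 3.38
tcp_pos: [0.4832, -0.0077, 0.0137]
eef_rot: [180.0, -0.0, -110.9]
contact_force: [0.7, -0.9, -0.2]
gripper_width: 0.0005
```

Request:
carry_out:
  motion: [0,0,0,0,-0.2,0,0,0,0,0,0,-0.2,0,0]

```text
time_s: 3.55
tcp_pos: [0.487, -0.0092, 0.0137]
eef_rot: [180.0, -0.0, -110.9]
contact_force: [0.3, 0.3, -0.0]
gripper_width: 0.0004
```

Request:
carry_out:
  motion: [0,0,0,0,-0.2,0,0,0,0,0,0,-0.2,0,0]

```text
time_s: 3.72
tcp_pos: [0.4908, -0.0106, 0.0136]
eef_rot: [180.0, -0.0, -110.9]
contact_force: [-0.3, -0.2, 0.0]
gripper_width: 0.0004
```

Request:
carry_out:
  motion: [0,0,0,0,-0.1,0,0,0,0,0,0,-0.1,0,0]

```text
time_s: 3.88
tcp_pos: [0.4926, -0.0113, 0.0136]
eef_rot: [180.0, -0.0, -110.9]
contact_force: [0.7, -0.1, -0.3]
gripper_width: 0.0007
```

Request:
carry_out:
  motion: [0,0,0,0,-0.1,0,0,0,0,0,0,-0.1,0,0]

```text
time_s: 4.05
tcp_pos: [0.4944, -0.012, 0.0137]
eef_rot: [180.0, -0.0, -110.9]
contact_force: [0.9, 0.0, -1.0]
gripper_width: 0.0004
```

Request:
carry_out:
  motion: [0,0,0,0,-0.1,0,0,0,0,0,0,-0.1,0,0]

```text
time_s: 4.22
tcp_pos: [0.4963, -0.0127, 0.0137]
eef_rot: [180.0, -0.0, -110.9]
contact_force: [-0.4, -0.3, 0.5]
gripper_width: 0.0001
```

```bash
cat >> h.py <<'E'
def block():
    for n,p in(("scene",(317,244)),("top",(322,180))):
        c=r.capture(n); m=masks(c)["copper"]
        try:
            k=biggest(m,p); q=rect(c,k,.022); print(n,len(k),np.round(q[0],1),np.round(q[1],1),round(q[2],2),cv2.boxPoints(q).round().tolist())
        except Exception as e: print(n,e)
        cv2.imwrite(f"pics/{n}_last.png",c["pixels"][:,:,::-1])
E
python3 - <<'E'
from h import *
block(); print(r.get_state()["contact_force"])
c=cv2.imread("pics/scene_last.png")[175:285,250:360]; t=cv2.imread("pics/top_last.png")[130:240,270:380]
cv2.imwrite("pics/v2.png",cv2.resize(np.hstack([c,t]),None,fx=3.6,fy=3.6,interpolation=cv2.INTER_CUBIC))
E
```

```text
scene 118 [ 5.653e+02 -4.000e-01] [ 93.  111.8] 69.37 [[497.0, -24.0], [601.0, -64.0], [634.0, 23.0], [529.0, 63.0]]
top max() iterable argument is empty
[ 0.07147044 -0.63449097 -0.42036894]
```

View pics/v2.png

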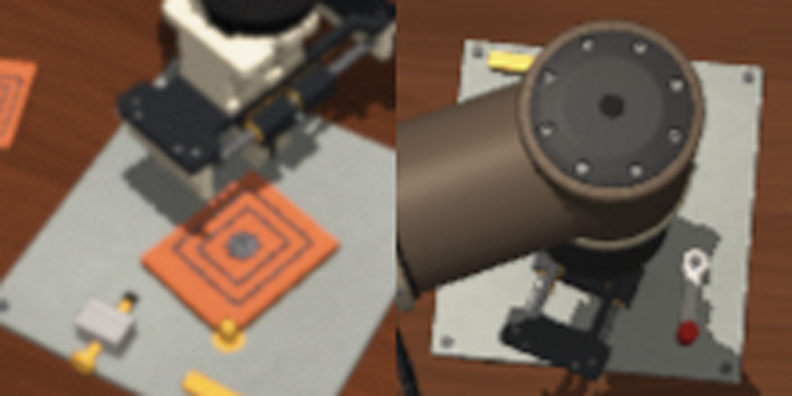

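The left half shows the block unmoved, notch still at the peg, with the finger just behind its near corner. In the right half the arm hides the block from the top camera. I'll carry on in small steps.

Request:
carry_out:
  motion: [0,0,0,0,-0.1,0,0,0,0,0,0,-0.1,0,0,0,0,0,0,0,0,0]

```text
time_s: 4.57
tcp_pos: [0.4983, -0.0134, 0.0137]
eef_rot: [-180.0, 0.0, -110.9]
contact_force: [0.1, 0.2, 0.5]
gripper_width: 0.0006
```

```bash
python3 -c "
from h import *
block(); print(r.get_state()['contact_force'])"
```

```text
scene 116 [565.1  -0.6] [ 91.6 112. ] 68.81 [[496.0, -23.0], [601.0, -64.0], [634.0, 22.0], [529.0, 62.0]]
top max() iterable argument is empty
[1.59487048 0.71990068 0.14328245]
```

Request:
carry_out:
  motion: [0,0,0,0,-0.1,0,0,0,0,0,0,-0.1,0,0,0,0,0,0,0,0,0]

```text
time_s: 4.92
tcp_pos: [0.5002, -0.0141, 0.0137]
eef_rot: [-180.0, 0.0, -110.9]
contact_force: [0.1, -0.3, 0.7]
gripper_width: 0.0005
```

Request:
carry_out:
  motion: [0,0,0,0,-0.1,0,0,0,0,0,0,-0.1,0,0,0,0,0,0,0,0,0]

```text
time_s: 5.17
tcp_pos: [0.502, -0.0149, 0.0137]
eef_rot: [-180.0, 0.0, -110.9]
contact_force: [0.1, -0.1, -0.2]
gripper_width: 0.0004
```

```bash
python3 -c "
from h import *
block(); print(r.get_state()['contact_force'])"
```

```text
scene 115 [ 5.651e+02 -2.000e-01] [ 91.8 112.2] 68.55 [[496.0, -22.0], [601.0, -63.0], [634.0, 22.0], [530.0, 63.0]]
top max() iterable argument is empty
[0.67562825 0.40235204 0.25109333]
```

```bash
python3 - <<'E'
from h import *
c=r.capture("scene"); s=r.get_state(); P=s["tcp_pos"]; print(proj(c,P), proj(c,P+[0,0,.05]))
a=cv2.resize(c["pixels"][185:265,270:370,::-1],None,fx=7,fy=7,interpolation=cv2.INTER_CUBIC)
u=((proj(c,P)[0]-[270,185])*7).astype(int); cv2.circle(a,tuple(int(v) for v in u),3,(0,255,0),-1)
cv2.imwrite("pics/v3.png",a)
E
```

```text
[[321.72399836 226.2064102 ]] [[321.3865903  215.00976672]]
```

View pics/v3.png

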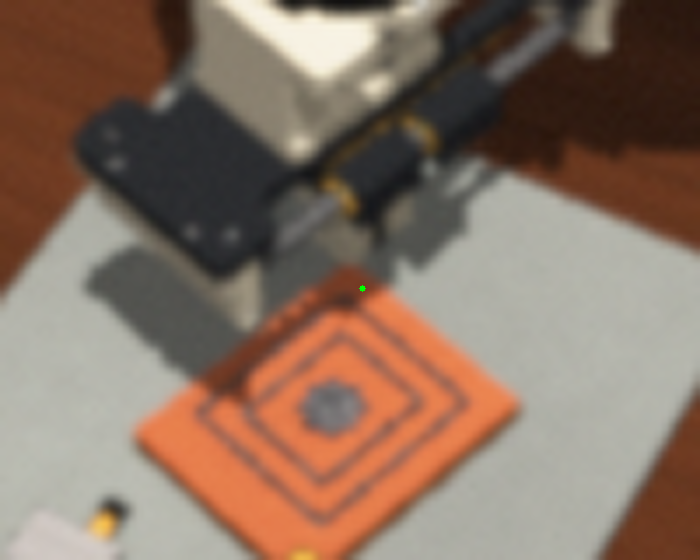

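```bash
python3 - <<'E'
from h import *
c=r.capture("scene"); P=r.get_state()["tcp_pos"]; R=Rt(r.get_state()["eef_rot"])
f=lambda q:((proj(c,q)-[270,185])*7).round().tolist()
print("ray 305,231:",[ray(c,(305,231.5),z).round(3).tolist() for z in(.014,.03,.05,.08)])
for y in(-.0965,-.021,0,.021,.0965):
  for x in(-.039,-.0095,.0095,.039): print(y,x,"z66",f(P+R.apply([x,y,-.066])),"z19",f(P+R.apply([x,y,-.019])),"z0",f(P+R.apply([x,y,0])))
print("face pt",f([.4986,-.0132,.022]),"near right",f([.495,-.0225,.022]))
E
```

```text
ray 305,231: [[[0.536, -0.048, 0.014]], [[0.545, -0.042, 0.03]], [[0.557, -0.035, 0.05]], [[0.575, -0.024, 0.08]]]
-0.0965 -0.039 z66 [[235.0, 405.0]] z19 [[241.0, 477.0]] z0 [[244.0, 505.0]]
-0.0965 -0.0095 z66 [[178.0, 354.0]] z19 [[186.0, 427.0]] z0 [[190.0, 455.0]]
-0.0965 0.0095 z66 [[142.0, 322.0]] z19 [[152.0, 395.0]] z0 [[155.0, 423.0]]
-0.0965 0.039 z66 [[87.0, 273.0]] z19 [[99.0, 347.0]] z0 [[103.0, 375.0]]
-0.021 -0.039 z66 [[392.0, 279.0]] z19 [[393.0, 353.0]] z0 [[394.0, 382.0]]
-0.021 -0.0095 z66 [[335.0, 231.0]] z19 [[338.0, 306.0]] z0 [[339.0, 335.0]]
-0.021 0.0095 z66 [[299.0, 201.0]] z19 [[303.0, 276.0]] z0 [[305.0, 305.0]]
-0.021 0.039 z66 [[244.0, 155.0]] z19 [[250.0, 231.0]] z0 [[252.0, 260.0]]
0 -0.039 z66 [[434.0, 246.0]] z19 [[434.0, 320.0]] z0 [[434.0, 349.0]]
0 -0.0095 z66 [[377.0, 199.0]] z19 [[379.0, 274.0]] z0 [[379.0, 303.0]]
0 0.0095 z66 [[341.0, 169.0]] z19 [[344.0, 245.0]] z0 [[345.0, 274.0]]
0 0.039 z66 [[286.0, 124.0]] z19 [[291.0, 200.0]] z0 [[292.0, 229.0]]
0.021 -0.039 z66 [[476.0, 213.0]] z19 [[474.0, 288.0]] z0 [[474.0, 317.0]]
0.021 -0.0095 z66 [[418.0, 166.0]] z19 [[419.0, 242.0]] z0 [[419.0, 271.0]]
0.021 0.0095 z66 [[382.0, 137.0]] z19 [[384.0, 213.0]] z0 [[384.0, 243.0]]
0.021 0.039 z66 [[327.0, 93.0]] z19 [[331.0, 169.0]] z0 [[332.0, 199.0]]
0.0965 -0.039 z66 [[619.0, 98.0]] z19 [[613.0, 175.0]] z0 [[611.0, 205.0]]
0.0965 -0.0095 z66 [[562.0, 55.0]] z19 [[558.0, 132.0]] z0 [[556.0, 162.0]]
0.0965 0.0095 z66 [[526.0, 27.0]] z19 [[523.0, 105.0]] z0 [[522.0, 135.0]]
0.0965 0.039 z66 [[471.0, -15.0]] z19 [[469.0, 63.0]] z0 [[469.0, 93.0]]
face pt [[369.0, 271.0]] near right [[351.0, 256.0]]
```

```bash
cat >> h.py <<'E'
def shift():
    "px shift of block patches since the first scene picture"
    a=cv2.imread("pics/scene0.png").astype(np.float32).mean(2); c=r.capture("scene"); b=c["pixels"].astype(np.float32).mean(2)
    for nm,(u,v) in dict(farright=(291,248),nearleft=(343,243),orn=(317,243),bolt=(284,266)).items():
        T=b[v-5:v+6,u-5:u+6].copy(); m=cv2.matchTemplate(np.ascontiguousarray(cv2.resize(a[v-20:v+21,u-20:u+21],None,fx=5,fy=5,interpolation=cv2.INTER_CUBIC)),cv2.resize(T,None,fx=5,fy=5,interpolation=cv2.INTER_CUBIC),cv2.TM_CCOEFF_NORMED)
        _,q,_,l=cv2.minMaxLoc(m); print(nm,"moved px",(75-l[0])/5,(75-l[1])/5,round(q,2))
E
python3 -c "
from h import *
shift()
c=r.capture('scene')
X=np.array([.53,.063,.022]); print((proj(c,X+[.001,0,0])-proj(c,X)), proj(c,X+[0,.001,0])-proj(c,X))"
```

```text
farright moved px 0.0 0.0 1.0
nearleft moved px 0.0 0.0 1.0
orn moved px 0.0 0.0 0.99
bolt moved px 0.0 0.0 1.0
[[-0.15556342  0.29885984]] [[0.35828528 0.13739231]]
```

Request:
carry_out:
  motion: [0,0,0,0,-0.1,0,0,0,0,0,0,-0.1,0,0,0,0,0,0,0,0,0]

```text
time_s: 5.72
tcp_pos: [0.5039, -0.0156, 0.0137]
eef_rot: [-180.0, 0.0, -110.9]
contact_force: [0.6, 0.5, -0.8]
gripper_width: 0.0001
```

Request:
carry_out:
  motion: [0,0,0,0,-0.1,0,0,0,0,0,0,-0.1,0,0,0,0,0,0,0,0,0]

```text
time_s: 5.97
tcp_pos: [0.5058, -0.0163, 0.0137]
eef_rot: [-180.0, 0.0, -110.9]
contact_force: [0.6, -0.6, -1.0]
gripper_width: 0.0004
```

```bash
python3 -c "
from h import *
shift();block(); print(r.get_state()['contact_force'])"
```

```text
farright moved px 0.0 0.0 1.0
nearleft moved px 0.0 0.0 1.0
orn moved px 0.0 0.0 0.99
bolt moved px 0.0 0.0 1.0
scene 117 [565.2  -0.7] [ 93.5 111.8] 69.37 [[496.0, -25.0], [601.0, -64.0], [634.0, 23.0], [529.0, 63.0]]
top max() iterable argument is empty
[ 0.46139228 -0.5438637   0.90789655]
```

```bash
python3 - <<'E'
from h import *
c=r.capture("scene"); P=r.get_state()["tcp_pos"]; R=Rt(r.get_state()["eef_rot"])
b0=cv2.imread("pics/scene0.png")
f=lambda im:cv2.resize(im[200:250,295:345],None,fx=8,fy=8,interpolation=cv2.INTER_CUBIC)
A=f(c["pixels"][:,:,::-1]);
for q in([-.0095,0,0],[.0095,0,0],[-.0095,0,-.019],[.0095,0,-.019]):
    u=(proj(c,P+R.apply(q))[0]-[295,200])*8+4; cv2.circle(A,tuple(int(v) for v in u),2,(0,255,0),-1)
cv2.imwrite("pics/v4.png",np.hstack([f(b0),A]))
E
```

```text
(no output)
```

View pics/v4.png

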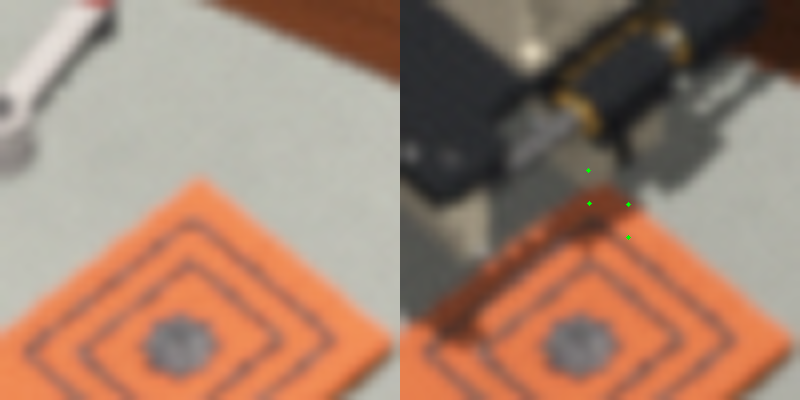

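```bash
python3 - <<'E'
from h import *
c=r.capture("scene"); t=r.capture("top")
P=np.array([.22987,.63406,.18569]); R=Rt([179.9,0,-19.93])
for cc in(c,t): print([proj(cc,P+R.apply(q)).round(1).tolist()[0] for q in([0,0,0],[0,.044,0],[0,-.044,0],[0,.065,-.066],[0,-.065,-.066])])
a=cv2.imread("pics/scene0.png")[90:230,560:640]; b=cv2.imread("pics/top0.png")[230:370,0:120]
cc_now=c["pixels"][150:290,250:360,::-1]
f=lambda i,x0,y0,q:[cv2.circle(i,(int((u-x0)*4+2),int((v-y0)*4+2)),3,(0,255,0),-1) for u,v in q]
A=cv2.resize(np.hstack([a,b]),None,fx=4,fy=4,interpolation=cv2.INTER_CUBIC)
Q=[P,P+R.apply([0,.044,0]),P+R.apply([0,-.044,0])]
f(A,560,90,proj(c,Q)); f(A,-80,230,proj(t,Q))
cv2.imwrite("pics/v5.png",A)
E
```

```text
[[628.3, 191.1], [608.9, 180.9], [648.4, 201.7], [614.5, 156.5], [677.2, 187.7]]
[[56.2, 295.9], [72.6, 302.6], [39.8, 289.2], [65.0, 307.1], [13.4, 286.0]]
```

View pics/v5.png

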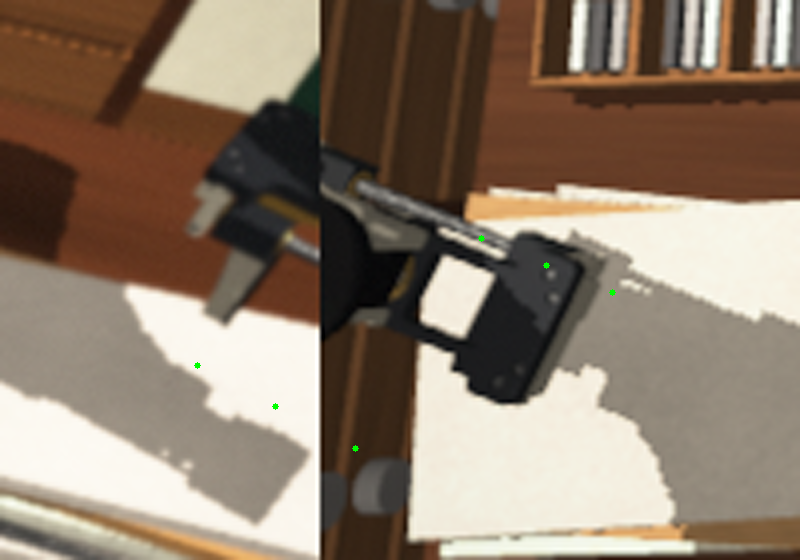

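The left part (first picture) shows the fingertip at px (614,169) where the reported TCP would put it at (609,181). So the real tips sit well above the reported TCP and are probably hovering over the block. I'll back off and feel for the board surface.

Request:
carry_out:
  motion: [0,0,0,0,1,0,0,0,0,0,0,1,0,0,0,0,0,0,0.8,0,0,0,0,0,0,0,0.2,0,0,0,0,0,0,0,0]

```text
time_s: 6.68
tcp_pos: [0.4787, -0.006, 0.0117]
eef_rot: [180.0, 0.0, -110.9]
contact_force: [-0.2, -0.6, -0.5]
gripper_width: 0.0001
```

Request:
carry_out:
  motion: [0,0,0,0,0,0.1,0,0,0,0,0,0,0.1,0,0,0,0,0,0,0,0]

```text
time_s: 6.93
tcp_pos: [0.4795, -0.0063, 0.0094]
eef_rot: [180.0, -0.0, -110.9]
contact_force: [0.5, -0.2, -0.1]
gripper_width: 0.0006
```

Request:
carry_out:
  motion: [0,0,0,0,0,0.1,0,0,0,0,0,0,0.1,0,0,0,0,0,0,0,0]

```text
time_s: 7.18
tcp_pos: [0.4793, -0.0064, 0.0074]
eef_rot: [180.0, -0.0, -110.9]
contact_force: [-0.4, -0.5, -0.1]
gripper_width: 0.0003
```

Request:
carry_out:
  motion: [0,0,0,0,0,0.1,0,0,0,0,0,0,0.1,0,0,0,0,0,0,0.1,0,0,0,0,0,0,0,0]

```text
time_s: 7.52
tcp_pos: [0.4792, -0.0063, 0.0044]
eef_rot: [180.0, -0.0, -110.9]
contact_force: [0.2, 0.5, 0.0]
gripper_width: 0.0002
```

Request:
carry_out:
  motion: [0,0,0,0,0,0.1,0,0,0,0,0,0,0.1,0,0,0,0,0,0,0.1,0,0,0,0,0,0,0,0]

```text
time_s: 7.85
tcp_pos: [0.4792, -0.0063, 0.0014]
eef_rot: [180.0, -0.0, -110.9]
contact_force: [0.8, -0.3, -0.2]
gripper_width: 0.0004
```

```bash
python3 - <<'E'
from h import *
s=r.get_state(); P=s["tcp_pos"]; R=Rt(s["eef_rot"]); c=r.capture("scene"); print(P,s["contact_force"])
A=cv2.resize(c["pixels"][185:245,290:350,::-1],None,fx=9,fy=9,interpolation=cv2.INTER_CUBIC)
for q,col in(([0,0,0],(0,255,0)),([0,0,-.019],(255,255,0))):
    u=(proj(c,P+R.apply(q))[0]-[290,185])*9+4; cv2.circle(A,tuple(int(v) for v in u),3,col,-1)
cv2.imwrite("pics/v6.png",A)
E
```

```text
[ 0.47922466 -0.00629353  0.00144806] [ 0.84585147 -0.26010001 -0.15576399]
```

View pics/v6.png

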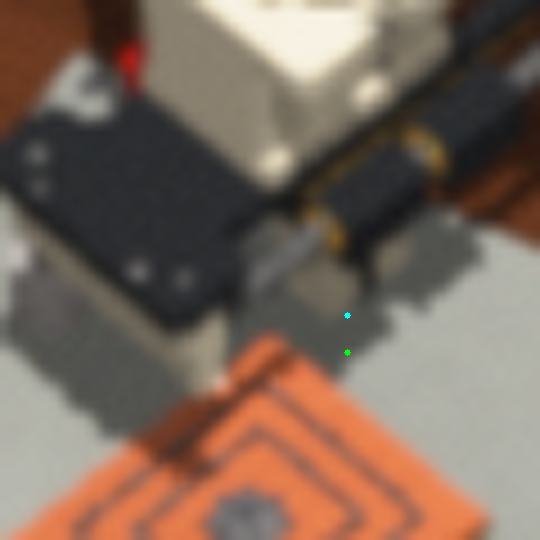

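The view shows the finger bottom at crop (335,310), about 4.7 px above the projected TCP (347,352). So the real tips are some 19-20 mm above the reported TCP. I'll check what that means for the body and handle clearance.

```bash
python3 - <<'E'
from h import *
s=r.get_state(); P=s["tcp_pos"]; R=Rt(s["eef_rot"]); c=r.capture("scene"); t=r.capture("top")
f=lambda q:((proj(c,P+R.apply(q))[0]-[290,185])*9+4).round().tolist()
for z in(.0,.019,.066,.085,.1,.12): print(z,"tips",f([-.0095,-.0,-z]),f([.0095,0,-z]),"body corner",f([-.039,-.0965,-z]),f([.039,-.0965,-z]))
b=cv2.imread("pics/top0.png")[:,:,::-1]; m=masks(dict(pixels=np.ascontiguousarray(b)))["red"][212:232,340:362]
v,u=np.nonzero(m); print("red top",u.mean()+340,v.mean()+212,ray(t,(u.mean()+340,v.mean()+212),.062).round(4), len(u))
b=cv2.imread("pics/scene0.png")[:,:,::-1]; m=masks(dict(pixels=np.ascontiguousarray(b)))["red"][180:205,295:318]
v,u=np.nonzero(m); print("red scene",u.mean()+295,v.mean()+180,ray(c,(u.mean()+295,v.mean()+180),.050).round(4), len(u))
o=np.array([562.1,-20,0]); A=np.deg2rad(-3.95); M=np.array([[np.cos(A),-np.sin(A)],[np.sin(A),np.cos(A)]])
print("pivot",o[:2]+M@[-50,-75],"J",s["joints"])
E
```

```text
0.0 tips [370.0, 371.0] [326.0, 334.0] body corner [201.0, 624.0] [22.0, 462.0]
0.019 tips [370.0, 334.0] [325.0, 297.0] body corner [199.0, 589.0] [17.0, 425.0]
0.066 tips [370.0, 238.0] [324.0, 200.0] body corner [193.0, 497.0] [5.0, 331.0]
0.085 tips [370.0, 197.0] [323.0, 160.0] body corner [190.0, 458.0] [-0.0, 291.0]
0.1 tips [369.0, 164.0] [322.0, 127.0] body corner [188.0, 426.0] [-4.0, 259.0]
0.12 tips [369.0, 119.0] [322.0, 82.0] body corner [185.0, 383.0] [-10.0, 214.0]
red top 351.0 223.66666666666666 [[ 0.4408 -0.0847  0.062 ]] 3
red scene 306.55555555555554 192.7111111111111 [[ 0.4411 -0.0886  0.05  ]] 45
pivot [507.05232965 -91.37754541] J [ 2.28358957e+01  1.44115175e+01 -3.69230017e+01 -1.27372072e-03
 -3.86807248e+01 -4.37616178e+01]
```

Request:
carry_out:
  motion: [0,0,0,0,0,0.1,0,0,0,0,0,0,0.1,0,0,0,0,0,0,0.1,0,0,0,0,0,0,0.1,0,0,0,0,0,0,0,0]

```text
time_s: 8.42
tcp_pos: [0.4792, -0.0063, -0.0026]
eef_rot: [180.0, -0.0, -110.9]
contact_force: [0.1, -0.3, 1.2]
gripper_width: 0.0002
```

Request:
carry_out:
  motion: [0,0,0,0,0,0.1,0,0,0,0,0,0,0.1,0,0,0,0,0,0,0.1,0,0,0,0,0,0,0,0]

```text
time_s: 8.75
tcp_pos: [0.4792, -0.0063, -0.0056]
eef_rot: [180.0, -0.0, -110.9]
contact_force: [-0.0, -0.3, -0.1]
gripper_width: 0.0003
```

Request:
carry_out:
  motion: [0,0,0,0,0,0.1,0,0,0,0,0,0,0,0]

```text
time_s: 8.92
tcp_pos: [0.4793, -0.0063, -0.0065]
eef_rot: [180.0, -0.0, -110.9]
contact_force: [0.1, -0.1, -0.3]
gripper_width: 0.0012
```

Request:
carry_out:
  motion: [0,0,0,0,0,0.1,0,0,0,0,0,0,0,0]

```text
time_s: 9.08
tcp_pos: [0.4793, -0.0063, -0.0074]
eef_rot: [180.0, -0.0, -110.9]
contact_force: [-0.7, -0.2, 0.1]
gripper_width: 0.0007
```

Request:
carry_out:
  motion: [0,0,0,0,0,0.1,0,0,0,0,0,0,0,0]

```text
time_s: 9.25
tcp_pos: [0.4793, -0.0063, -0.0085]
eef_rot: [180.0, -0.0, -110.9]
contact_force: [-0.1, -0.0, -0.8]
gripper_width: 0.0004
```

Request:
carry_out:
  motion: [0,0,0,0,0,0.1,0,0,0,0,0,0,0,0]

```text
time_s: 9.42
tcp_pos: [0.4793, -0.0063, -0.0095]
eef_rot: [180.0, -0.0, -110.9]
contact_force: [0.5, -0.3, -0.1]
gripper_width: 0.0004
```

Request:
carry_out:
  motion: [0,0,0,0,0,0.1,0,0,0,0,0,0,0,0]

```text
time_s: 9.58
tcp_pos: [0.4793, -0.0063, -0.0105]
eef_rot: [180.0, -0.0, -110.9]
contact_force: [-0.6, 0.1, 1.0]
gripper_width: 0.0004
```

Request:
carry_out:
  motion: [0,0,0,0,0,0.1,0,0,0,0,0,0,0,0]

```text
time_s: 9.75
tcp_pos: [0.4793, -0.0063, -0.0115]
eef_rot: [180.0, -0.0, -110.9]
contact_force: [-0.0, -0.4, 0.0]
gripper_width: 0.0005
```

Request:
carry_out:
  motion: [0,0,0,0,0,0.1,0,0,0,0,0,0,0,0]

```text
time_s: 9.92
tcp_pos: [0.4793, -0.0063, -0.0125]
eef_rot: [180.0, -0.0, -110.9]
contact_force: [0.3, -0.2, -0.6]
gripper_width: 0.0008
```

Request:
carry_out:
  motion: [0,0,0,0,0,0.1,0,0,0,0,0,0,0,0]

```text
time_s: 10.08
tcp_pos: [0.4793, -0.0062, -0.0135]
eef_rot: [180.0, -0.0, -110.9]
contact_force: [-0.1, 0.9, -0.2]
gripper_width: 0.0006
```

```bash
python3 - <<'E'
from h import *
s=r.get_state(); P=s["tcp_pos"]; R=Rt(s["eef_rot"]); c=r.capture("scene"); print(P,s["contact_force"])
A=cv2.resize(c["pixels"][195:235,305:345,::-1],None,fx=14,fy=14,interpolation=cv2.INTER_CUBIC)
for q,col in(([0,0,-.019],(0,255,0)),([0,0,-.025],(255,255,0)),([0,0,-.03],(255,0,255))):
    u=(proj(c,P+R.apply(q))[0]-[305,195])*14+7; cv2.circle(A,tuple(int(v) for v in u),3,col,-1)
cv2.imwrite("pics/v7.png",A)
E
```

```text
[ 0.47934671 -0.00623586 -0.01347303] [-0.14085148  0.92526343 -0.21559812]
```

View pics/v7.png

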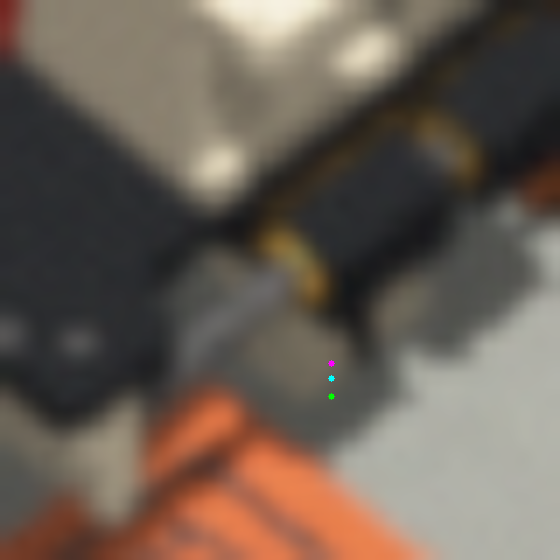

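The view shows the finger bottom at crop (320,370), about 29 mm above the reported TCP, so the real tips are near z≈0.015 m. I'll keep feeling downward.

Request:
carry_out:
  motion: [0,0,0,0,0,0.1,0,0,0,0,0,0,0,0]

```text
time_s: 10.3
tcp_pos: [0.4793, -0.0063, -0.0145]
eef_rot: [180.0, -0.0, -110.9]
contact_force: [-0.5, -0.4, 0.3]
gripper_width: 0.0002
```

Request:
carry_out:
  motion: [0,0,0,0,0,0.1,0,0,0,0,0,0,0,0]

```text
time_s: 10.47
tcp_pos: [0.4793, -0.0063, -0.0155]
eef_rot: [180.0, -0.0, -110.9]
contact_force: [-0.4, -0.1, -0.8]
gripper_width: 0.0007
```

Request:
carry_out:
  motion: [0,0,0,0,0,0.05,0,0,0,0,0,0,0,0]

```text
time_s: 10.63
tcp_pos: [0.4793, -0.0063, -0.0159]
eef_rot: [180.0, -0.0, -110.9]
contact_force: [-1.3, 0.0, 0.5]
gripper_width: 0.0007
```

Request:
carry_out:
  motion: [0,0,0,0,0,0.05,0,0,0,0,0,0,0,0]

```text
time_s: 10.8
tcp_pos: [0.4793, -0.0063, -0.0164]
eef_rot: [180.0, -0.0, -110.9]
contact_force: [-0.6, -0.3, -0.1]
gripper_width: 0.0007
```

Request:
carry_out:
  motion: [0,0,0,0,0,0.05,0,0,0,0,0,0,0.05,0,0,0,0,0,0,0,0]

```text
time_s: 11.05
tcp_pos: [0.4793, -0.0063, -0.0174]
eef_rot: [180.0, -0.0, -110.9]
contact_force: [0.5, 0.2, 0.4]
gripper_width: 0.0007
```

Request:
carry_out:
  motion: [0,0,0,0,0,0.05,0,0,0,0,0,0,0.05,0,0,0,0,0,0,0,0]

```text
time_s: 11.3
tcp_pos: [0.4793, -0.0063, -0.0184]
eef_rot: [180.0, -0.0, -110.9]
contact_force: [-0.0, 0.0, 0.4]
gripper_width: 0.0001
```

Request:
carry_out:
  motion: [0,0,0,0,0,0.05,0,0,0,0,0,0,0.05,0,0,0,0,0,0,0,0]

```text
time_s: 11.55
tcp_pos: [0.4793, -0.0063, -0.0194]
eef_rot: [180.0, -0.0, -110.9]
contact_force: [-0.3, 0.3, 0.2]
gripper_width: 0.0003
```

Request:
carry_out:
  motion: [0,0,0,0,-0.4,0,0,0,0,0,0,-0.4,0,0,0,0,0,0,0,0,0]

```text
time_s: 11.8
tcp_pos: [0.4873, -0.0094, -0.0194]
eef_rot: [180.0, -0.0, -110.9]
contact_force: [-0.3, -0.2, 0.6]
gripper_width: 0.0004
```

Request:
carry_out:
  motion: [0,0,0,0,-0.2,0,0,0,0,0,0,-0.2,0,0,0,0,0,0,0,0,0]

```text
time_s: 12.05
tcp_pos: [0.4887, -0.0112, -0.0196]
eef_rot: [179.8, -0.1, -111.0]
contact_force: [-7.5, 1.3, 7.5]
gripper_width: 0.0005
```

```bash
python3 - <<'E'
from h import *
shift(); print(r.get_state()["contact_force"])
c=r.capture("scene"); 
R=Rt([179.9,0,-19.93]); P=np.array([.22987,.63406,.18569])
print("start tip px 614,169.5:",[(z,y,proj(c,P+R.apply([0,y,-z])).round(1).tolist()) for z in(.02,.03,.04) for y in (.044,.055)])
E
```

```text
farright moved px -0.6 1.6 0.99
nearleft moved px -0.6 0.0 0.99
orn moved px -0.6 0.4 0.83
bolt moved px 0.0 0.0 1.0
[-6.58099545  0.47808116  6.60206149]
start tip px 614,169.5: [(0.02, 0.044, [[613.4, 175.2]]), (0.02, 0.055, [[608.6, 172.7]]), (0.03, 0.044, [[615.6, 172.3]]), (0.03, 0.055, [[610.8, 169.8]]), (0.04, 0.044, [[617.9, 169.3]]), (0.04, 0.055, [[613.0, 166.8]])]
```

Contact felt, but with an upward share (7 N), so the tip is catching the block's top edge. I'll back off, go lower and try again.

Request:
carry_out:
  motion: [0,0,0,0,0.4,0,0,0,0,0,0,0.4,0,0,0,0,0,0,0,0.1,0,0,0,0,0,0,0.1,0,0,0,0,0,0,0,0]

```text
time_s: 12.57
tcp_pos: [0.4833, -0.0075, -0.0215]
eef_rot: [-180.0, 0.0, -110.9]
contact_force: [0.5, 0.6, -0.2]
gripper_width: 0.0008
```

Request:
carry_out:
  motion: [0,0,0,0,0,0.1,0,0,0,0,0,0,0,0]

```text
time_s: 12.73
tcp_pos: [0.4832, -0.0077, -0.0225]
eef_rot: [180.0, -0.0, -110.9]
contact_force: [0.7, -0.2, 0.0]
gripper_width: 0.0006
```

Request:
carry_out:
  motion: [0,0,0,0,0,0.1,0,0,0,0,0,0,0,0]

```text
time_s: 12.9
tcp_pos: [0.4831, -0.0077, -0.0235]
eef_rot: [180.0, -0.0, -110.9]
contact_force: [0.4, -0.0, 0.9]
gripper_width: 0.0004
```

Request:
carry_out:
  motion: [0,0,0,0,0,0.1,0,0,0,0,0,0,0,0]

```text
time_s: 13.07
tcp_pos: [0.4831, -0.0077, -0.0245]
eef_rot: [180.0, -0.0, -110.9]
contact_force: [-0.4, -1.0, -0.3]
gripper_width: 0.0004
```

Request:
carry_out:
  motion: [0,0,0,0,0,0.1,0,0,0,0,0,0,0,0]

```text
time_s: 13.23
tcp_pos: [0.483, -0.0077, -0.0255]
eef_rot: [180.0, -0.0, -110.9]
contact_force: [-0.7, 0.4, -0.8]
gripper_width: 0.0003
```

Request:
carry_out:
  motion: [0,0,0,0,0,0.1,0,0,0,0,0,0,0,0]

```text
time_s: 13.4
tcp_pos: [0.483, -0.0077, -0.0265]
eef_rot: [180.0, -0.0, -110.9]
contact_force: [-0.2, 0.4, -0.6]
gripper_width: 0.0003
```

Request:
carry_out:
  motion: [0,0,0,0,-0.1,0,0,0,0,0,0,-0.1,0,0,0,0,0,0,-0.1,0,0]

```text
time_s: 13.65
tcp_pos: [0.4861, -0.0088, -0.0263]
eef_rot: [-180.0, 0.0, -110.9]
contact_force: [-0.7, -0.3, -0.2]
gripper_width: 0.0007
```

Request:
carry_out:
  motion: [0,0,0,0,-0.1,0,0,0,0,0,0,-0.1,0,0,0,0,0,0,0,0,0]

```text
time_s: 13.9
tcp_pos: [0.4868, -0.0098, -0.0266]
eef_rot: [179.9, -0.1, -111.0]
contact_force: [-4.0, 0.2, 2.7]
gripper_width: 0.0004
```

The finger backs taper, which gives the vertical share. I'll back off and tilt the tool 12° so the leading back stands upright, then feel for contact again.

Request:
carry_out:
  motion: [0,0,0,0,0.5,0,0,6,0,0,0,0.1,0,0,6,0,0,0,0,0,0,0,0,0,0,0,0,0]

```text
time_s: 14.23
tcp_pos: [0.487, -0.0227, -0.0233]
eef_rot: [-171.7, -1.3, -111.4]
contact_force: [-0.9, -0.4, -0.9]
gripper_width: 0.0005
```

Request:
carry_out:
  motion: [0,0,0,0,-0.2,0.04,0,0,0,0,0,-0.2,0.04,0,0,0,0,0,-0.2,0.04,0,0,0,0,0,0,0,0]

```text
time_s: 14.57
tcp_pos: [0.4917, -0.0263, -0.024]
eef_rot: [-172.1, -1.4, -111.7]
contact_force: [-20.8, 2.4, 20.9]
gripper_width: 0.0006
```

Request:
carry_out:
  motion: [0,0,0,0,-0.15,0.03,0,0,0,0,0,-0.15,0.03,0,0,0,0,0,0,0,0]

```text
time_s: 14.82
tcp_pos: [0.4927, -0.0285, -0.0242]
eef_rot: [-172.2, -1.6, -111.8]
contact_force: [-29.3, 3.7, 31.9]
gripper_width: 0.0004
```

Request:
carry_out:
  motion: [0,0,0,0,0.5,-0.3,0,0,0,0,0,0.5,-0.3,0,0,0,0,0,0.5,-0.3,0,0,0,0,0,0,0,0]

```text
time_s: 15.15
tcp_pos: [0.4838, -0.0183, -0.0161]
eef_rot: [-171.7, -1.1, -111.5]
contact_force: [0.3, -0.3, -0.2]
gripper_width: 0.0004
```

```bash
python3 - <<'E'
from h import *
s=r.get_state(); print(s); shift(); block()
P=s["tcp_pos"]; R=Rt(s["eef_rot"]); c=r.capture("scene")
A=cv2.resize(c["pixels"][170:280,255:365,::-1],None,fx=5.4,fy=5.4,interpolation=cv2.INTER_CUBIC)
for q,col in(([0,0,0],(0,0,255)),([0,0,-.035],(0,255,0)),([-.039,-.0965,-.066],(255,255,0)),([.039,-.0965,-.066],(255,255,0)),([-.039,.0965,-.066],(255,0,255)),([.039,.0965,-.066],(255,0,255))):
    u=(proj(c,P+R.apply(q))[0]-[255,170])*5.4+2; cv2.circle(A,tuple(int(v) for v in u),3,col,-1)
cv2.imwrite("pics/v8.png",A)
E
```

```text
{'time_s': 15.15, 'joints': array([ 26.49921586,  12.54762079, -51.00228915,  18.02895854,
       -22.68881812, -64.36285357]), 'qd': array([-0.38306661,  0.65778181, -0.00520722,  0.90641024,  0.78954704,
        0.27379147]), 'joint_torque': array([  0.08828633, -34.22619224,  16.40212476,   3.32503617,
         0.05478512,  -0.0806105 ]), 'tcp_pos': array([ 0.48384997, -0.01831421, -0.0161147 ]), 'eef_rot': array([-171.72281697,   -1.07125736, -111.51251265]), 'contact_force': array([ 0.30419597, -0.27451487, -0.2340224 ]), 'moment': array([ 0.3039528 ,  0.37757336, -0.01516117]), 'gripper_width': 0.0003617957784059997}
farright moved px -1.8 2.4 0.98
nearleft moved px -2.2 -1.0 0.99
orn moved px -2.0 0.6 0.76
bolt moved px 0.0 0.0 1.0
scene 132 [568.5  -4.2] [ 91.5 113.8] 74.08 [[501.0, -33.0], [611.0, -64.0], [636.0, 24.0], [526.0, 55.0]]
top 94 [605.6 -10.7] [45.5 97.1] 1.49 [[582.0, 37.0], [584.0, -60.0], [630.0, -59.0], [627.0, 38.0]]
```

View pics/v8.png

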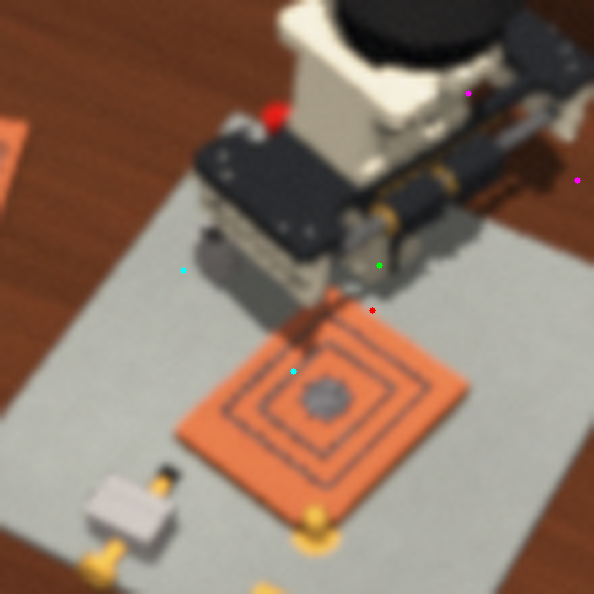

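The view shows the block turned to about -16° yaw (rect angle 69.4→74.1), flat, notch at the peg. The tapered finger backs wedge it down, so I'll turn the tool 90° and push with the flat finger sides instead.

```bash
python3 - <<'E'
from h import *
x=twist([.4854,-.0163,.015],-16,16); print(x.round(2)); s=r.get_state(); print(run(s["tcp_pos"],s["eef_rot"],x.round(2),16))
q=x.copy(); 
print([run(s["tcp_pos"],s["eef_rot"],x.round(2),n)[0].round(3).tolist() for n in(3,6,9,12)])
E
```

```text
[-0.33 -0.48 -5.95 -0.   -0.03 -0.2 ]
(array([ 0.48523143, -0.01644862,  0.01555613]), array([ 1.79975424e+02, -5.31470218e-02, -1.60226807e+01]))
[[0.484, -0.019, -0.011], [0.484, -0.018, -0.005], [0.484, -0.018, 0.002], [0.485, -0.017, 0.008]]
```

Request:
carry_out:
  motion: [0,0,0,0,0,-1.5,0,0,0,0,0,0,-1.5,0,-0.33,-0.48,-5.95,0,-0.03,0,0,-0.33,-0.48,-5.95,0,-0.03,0,0,-0.33,-0.48,-5.95,0,-0.03,0,0,-0.33,-0.48,-5.95,0,-0.03,0,0,-0.33,-0.48,-5.95,0,-0.03,0,0,-0.33,-0.48,-5.95,0,-0.03,0,0,-0.33,-0.48,-5.95,0,-0.03,0,0,-0.33,-0.48,-5.95,0,-0.03,0,0,-0.33,-0.48,-5.95,0,-0.03,0,0,-0.33,-0.48,-5.95,0,-0.03,0,0,-0.33,-0.48,-5.95,0,-0.03,0,0,-0.33,-0.48,-5.95,0,-0.03,0,0,-0.33,-0.48,-5.95,0,-0.03,0,0,-0.33,-0.48,-5.95,0,-0.03,0,0,-0.33,-0.48,-5.95,0,-0.03,0,0,-0.33,-0.48,-5.95,0,-0.03,0,0,0,0,0,0,0,0,0]

```text
time_s: 16.93
tcp_pos: [0.484, -0.0151, 0.0131]
eef_rot: [179.9, -0.0, -15.8]
contact_force: [0.2, 0.2, -1.0]
gripper_width: 0.0007
```

```bash
python3 - <<'E'
from h import *
print(twist([.4854,-.0163,-.010],-16,1).round(2)); print(r.get_state()["joints"].round(1)); block()
E
```

```text
[ 0.06 -0.01  0.23  0.17  0.08  2.31]
[ 21.6  13.8 -35.7   0.1 -40.6  52.6]
scene 116 [568.3  -4.2] [ 91.8 113.6] 74.18 [[501.0, -33.0], [610.0, -64.0], [635.0, 24.0], [526.0, 55.0]]
top max() iterable argument is empty
```

Request:
carry_out:
  motion: [0,0,0,0,0,1.2,0,0,0,0,0,0,1.2,0,0,0,0,0,0,0.8,0,0,0,0,0,0,0.4,0,0,0,0,0,0,0,0]

```text
time_s: 17.45
tcp_pos: [0.4826, -0.0156, -0.0236]
eef_rot: [179.9, 0.0, -16.1]
contact_force: [0.1, 0.2, 0.1]
gripper_width: 0.0002
```

Request:
carry_out:
  motion: [0,0,0,0,0,0.1,0,0,0,0,0,0,0.1,0,0,0,0,0,0,0,0]

```text
time_s: 17.7
tcp_pos: [0.4837, -0.0152, -0.0244]
eef_rot: [180.0, -0.1, -16.1]
contact_force: [-0.2, 0.1, -0.4]
gripper_width: 0.0002
```

Request:
carry_out:
  motion: [0,0,0,0.2,0,0,0,0,0,0,0.2,0,0,0,0,0,0,0.2,0,0,0,0,0,0,0,0,0,0]

```text
time_s: 18.03
tcp_pos: [0.4898, -0.017, -0.0245]
eef_rot: [180.0, -0.1, -16.0]
contact_force: [-0.3, 0.9, -0.7]
gripper_width: 0.0006
```

Request:
carry_out:
  motion: [0,0,0,0.1,0,0,0,0,0,0,0.1,0,0,0,0,0,0,0,0,0,0]

```text
time_s: 18.28
tcp_pos: [0.4913, -0.0175, -0.0247]
eef_rot: [179.9, -0.0, -16.0]
contact_force: [-0.6, 0.3, -0.2]
gripper_width: 0.0006
```

Request:
carry_out:
  motion: [0,0,0,0.1,0,0,0,0,0,0,0.1,0,0,0,0,0,0,0,0,0,0]

```text
time_s: 18.53
tcp_pos: [0.493, -0.0181, -0.0247]
eef_rot: [179.9, -0.0, -16.0]
contact_force: [0.4, 0.0, -0.1]
gripper_width: 0.0006
```

Request:
carry_out:
  motion: [0,0,0,0.1,0,0,0,0,0,0,0.1,0,0,0,0,0,0,0,0,0,0]

```text
time_s: 18.78
tcp_pos: [0.4935, -0.019, -0.025]
eef_rot: [179.9, 0.1, -16.1]
contact_force: [-5.4, 0.9, 3.5]
gripper_width: 0.0004
```

Request:
carry_out:
  motion: [0,0,0,0.1,0,0,0,0,0,0,0.1,0,0,0,0,0,0,0,0,0,0]

```text
time_s: 19.03
tcp_pos: [0.4938, -0.02, -0.0252]
eef_rot: [179.8, 0.2, -16.1]
contact_force: [-9.8, 1.9, 7.0]
gripper_width: 0.0006
```

```bash
python3 - <<'E'
from h import *
s=r.get_state(); print(s["contact_force"],s["moment"],s["joints"].round(2)); shift(); block()
E
```

```text
[-9.78952012  1.86284545  7.00565228] [0.57748046 3.15020224 0.1012786 ] [ 2.054e+01  1.824e+01 -3.628e+01  4.000e-02 -3.578e+01  5.334e+01]
farright moved px -2.2 2.8 0.98
nearleft moved px -1.8 -2.4 0.77
orn moved px -2.2 0.2 0.83
bolt moved px 0.0 0.0 1.0
scene 121 [569.7  -4.7] [ 93.1 111.5] 75.8 [[504.0, -36.0], [612.0, -64.0], [635.0, 27.0], [527.0, 54.0]]
top max() iterable argument is empty
```

The block is turning (now about -14°), but the finger drags it downward because the arm's own give couples backward force to sinking. I'll lift the command slightly and follow the arc: per degree 1.3 mm forward, 1.75 mm right, turning with the block.

Request:
carry_out:
  motion: [0,0,0,0,0.1,-0.1,0,0,0,-0.5,0,0.1,-0.03,0,0,0,-0.5,0,0.09,0,0,0,0,0,0,0,0,0]

```text
time_s: 19.52
tcp_pos: [0.4947, -0.0226, -0.0239]
eef_rot: [179.9, 0.1, -15.0]
contact_force: [-4.8, -1.1, -1.3]
gripper_width: 0.0007
```

Request:
carry_out:
  motion: [0,0,-0.5,0.05,0.09,0,0,0,0,-0.5,0.06,0.09,0,0,0,0,0,0,0,0,0]

```text
time_s: 19.77
tcp_pos: [0.4954, -0.0246, -0.0239]
eef_rot: [179.9, 0.1, -14.0]
contact_force: [-4.6, -1.6, -1.7]
gripper_width: 0.0006
```

```bash
python3 - <<'E'
from h import *
s=r.get_state(); print(s["contact_force"]); shift(); block()
E
```

```text
[-4.62311165 -1.64171466 -1.7009932 ]
farright moved px -3.2 3.2 0.97
nearleft moved px -3.4 -2.8 0.91
orn moved px -3.6 0.2 0.87
bolt moved px 0.0 0.0 1.0
scene 124 [570.   -7.1] [ 92.3 111.9] 78.16 [[506.0, -41.0], [615.0, -64.0], [634.0, 27.0], [525.0, 50.0]]
top max() iterable argument is empty
```

Request:
carry_out:
  motion: [0,0,-0.8,0.06,0.09,0.02,0,0,0,-0.8,0.06,0.09,0.01,0,0,0,-0.8,0.06,0.09,0,0,0,0,0,0,0,0,0]

```text
time_s: 20.25
tcp_pos: [0.4965, -0.0277, -0.0242]
eef_rot: [179.9, 0.1, -11.6]
contact_force: [-5.2, -1.9, -0.8]
gripper_width: 0.0005
```

Request:
carry_out:
  motion: [0,0,-0.8,0.06,0.09,0,0,0,0,-0.6,0.06,0.09,0,0,0,0,0,0,0,0,0]

```text
time_s: 20.5
tcp_pos: [0.4973, -0.0297, -0.0242]
eef_rot: [179.9, 0.1, -10.2]
contact_force: [-5.0, -1.9, -1.3]
gripper_width: 0.0005
```

```bash
python3 - <<'E'
from h import *
s=r.get_state(); print(s["contact_force"]); block()
E
```

```text
[-5.0267202  -1.92660336 -1.30418518]
scene 123 [571.8  -9.1] [ 92.2 111.3] 79.75 [[509.0, -45.0], [618.0, -64.0], [635.0, 26.0], [525.0, 46.0]]
top max() iterable argument is empty
```

Request:
carry_out:
  motion: [0,0,-0.6,0.06,0.09,0.01,0,0,0,-0.6,0.06,0.09,0,0,0,0,0,0,0,0,0]

```text
time_s: 20.85
tcp_pos: [0.4981, -0.0317, -0.0243]
eef_rot: [179.9, 0.1, -9.0]
contact_force: [-4.6, -1.6, -1.5]
gripper_width: 0.0003
```

Request:
carry_out:
  motion: [0,0,-0.6,0.06,0.09,0,0,0,0,-0.6,0.06,0.09,0,0,0,0,0,0,0,0,0]

```text
time_s: 21.1
tcp_pos: [0.499, -0.0337, -0.0243]
eef_rot: [179.9, 0.1, -7.8]
contact_force: [-5.2, -2.1, -0.4]
gripper_width: 0.0005
```

Request:
carry_out:
  motion: [0,0,-0.6,0.06,0.09,0,0,0,0,-0.6,0.06,0.09,0,0,0,0,0,0,0,0,0]

```text
time_s: 21.35
tcp_pos: [0.4999, -0.0357, -0.0243]
eef_rot: [179.9, 0.1, -6.6]
contact_force: [-5.1, -2.3, -1.4]
gripper_width: 0.0001
```

```bash
python3 - <<'E'
from h import *
s=r.get_state(); print(s["contact_force"]); block()
E
```

```text
[-5.1129218  -2.3147983  -1.38887018]
scene 125 [572.8 -11.7] [ 92.  112.1] 82.59 [[511.0, -50.0], [622.0, -65.0], [634.0, 27.0], [523.0, 41.0]]
top max() iterable argument is empty
```

Request:
carry_out:
  motion: [0,0,-0.4,0.06,0.09,0,0,0,0,-0.4,0.06,0.09,0,0,0,0,0,0,0,0,0]

```text
time_s: 21.7
tcp_pos: [0.5008, -0.0377, -0.0243]
eef_rot: [179.9, 0.1, -5.9]
contact_force: [-6.0, -2.2, -1.2]
gripper_width: 0.001
```

Request:
carry_out:
  motion: [0,0,-0.4,0.06,0.09,0,0,0,0,-0.4,0.06,0.09,0,0,0,0,0,0,0,0,0]

```text
time_s: 21.95
tcp_pos: [0.5017, -0.0396, -0.0244]
eef_rot: [179.9, 0.1, -5.1]
contact_force: [-6.1, -3.5, -0.3]
gripper_width: 0.0002
```

Request:
carry_out:
  motion: [0,0,-0.4,0.06,0.09,0,0,0,0,-0.4,0.06,0.09,0,0,0,0,0,0,0,0,0]

```text
time_s: 22.2
tcp_pos: [0.5027, -0.0415, -0.0244]
eef_rot: [179.9, 0.1, -4.3]
contact_force: [-5.7, -3.2, -1.1]
gripper_width: 0.0004
```

```bash
python3 - <<'E'
from h import *
s=r.get_state(); print(s["contact_force"]); block()
E
```

```text
[-5.73869842 -3.2257124  -1.14914708]
scene 126 [574.5 -14.2] [ 91.6 111.6] 85.2 [[515.0, -55.0], [626.0, -65.0], [634.0, 27.0], [523.0, 36.0]]
top max() iterable argument is empty
```

Request:
carry_out:
  motion: [0,0,-0.4,0.06,0.09,0,0,0,0,-0.4,0.06,0.09,0,0,0,0,0,0,0,0,0]

```text
time_s: 22.55
tcp_pos: [0.5037, -0.0434, -0.0244]
eef_rot: [179.9, 0.1, -3.5]
contact_force: [-4.7, -2.8, -0.6]
gripper_width: 0.0008
```

Request:
carry_out:
  motion: [0,0,-0.4,0.06,0.09,0,0,0,0,-0.4,0.06,0.09,0,0,0,0,0,0,0,0,0]

```text
time_s: 22.8
tcp_pos: [0.5044, -0.0451, -0.0246]
eef_rot: [179.9, 0.2, -2.7]
contact_force: [-6.8, -0.6, -0.6]
gripper_width: 0.0001
```

Request:
carry_out:
  motion: [0,0,-0.4,0.06,0.09,0,0,0,0,0,0,0,0,0]

```text
time_s: 22.97
tcp_pos: [0.5047, -0.0459, -0.0246]
eef_rot: [179.9, 0.2, -2.3]
contact_force: [-7.7, 1.8, -0.4]
gripper_width: 0.0002
```

```bash
python3 - <<'E'
from h import *
s=r.get_state(); print(s["contact_force"]); block()
E
```

```text
[-7.6545406   1.75076213 -0.3807893 ]
scene 127 [575.1 -16. ] [ 91.4 112.3] 87.35 [[517.0, -59.0], [629.0, -64.0], [633.0, 27.0], [521.0, 32.0]]
top max() iterable argument is empty
```

Contact with the rubber tip is felt: Fx is rising and Fy flipped because the block has stopped following. From here I'll press straight forward and ease the sideways drag.

Request:
carry_out:
  motion: [0,0,0,0.05,-0.08,0,0,0,0,0,0,0,0,0]

```text
time_s: 23.23
tcp_pos: [0.5045, -0.0453, -0.0248]
eef_rot: [179.9, 0.3, -2.3]
contact_force: [-9.3, -0.7, 0.1]
gripper_width: 0.0007
```

Request:
carry_out:
  motion: [0,0,0,0.05,-0.02,0,0,0,0,0,0,0,0,0]

```text
time_s: 23.4
tcp_pos: [0.5045, -0.0453, -0.0248]
eef_rot: [179.9, 0.3, -2.3]
contact_force: [-9.8, -1.1, 0.9]
gripper_width: 0.0007
```

Request:
carry_out:
  motion: [0,0,0,0.04,0,0,0,0,0,0,0,0,0,0,0,0,0,0,0,0,0,0,0,0,0,0,0,0,0,0,0,0,0,0,0,0,0,0,0,0,0,0,0,0,0,0,0,0,0,0,0,0,0,0,0,0,0,0,0,0,0,0,0,0,0,0,0,0,0,0]

```text
time_s: 24.23
tcp_pos: [0.5046, -0.0454, -0.0248]
eef_rot: [179.9, 0.3, -2.3]
contact_force: [-10.9, -1.0, 2.1]
gripper_width: 0.0005
```

```bash
python3 - <<'E'
from h import *
s=r.get_state(); print(s["contact_force"]); block()
E
```

```text
[-10.8667976   -0.9955871    2.12127726]
scene 126 [575.1 -15.7] [ 91.4 112.5] 87.01 [[517.0, -58.0], [629.0, -64.0], [634.0, 27.0], [521.0, 33.0]]
top max() iterable argument is empty
```

Pressed at about 11 N finger force for over a second. Subtracting the roughly 5 N of sliding friction leaves some 5–6 N on the tip. The block yaw is -3° and its origin measures (625,21), on the peg. Next I'll let go.

Request:
carry_out:
  motion: [0,0,0,-0.1,0,0,0,0,0,0,-0.2,0,0,0,0,0,0,-0.5,0,0,0,0,0,0,-1,0,0,0,0,0,0,-0.5,0,-2,0,0,0,0,0,0,-3,0,0,0,0,0,0,-3,3,0,0,0,0,0,0,5,0,0,0,0,0,0,5]

```text
time_s: 25.08
tcp_pos: [0.4877, -0.0425, 0.0587]
eef_rot: [-179.9, -0.4, -2.2]
contact_force: [-0.7, 0.3, -1.4]
gripper_width: 0.0151
```

```bash
python3 - <<'E'
from h import *
s=r.get_state(); print(s["contact_force"],s["tcp_pos"],s["gripper_width"],s["joints"].round(1)); block()
for n in("top","scene"):
    c=r.capture(n); m=masks(c)["red"].astype(np.uint8); num,l,st,ce=cv2.connectedComponentsWithStats(m)
    for i in range(1,num):
        X=ray(c,ce[i],.056)[0]
        if np.hypot(*(X[:2]-[.445,-.087]))<.04: print(n,ce[i].round(1),st[i],X.round(4))
E
```

```text
[-0.72876406  0.31958508 -1.38243528] [ 0.4877304  -0.04254754  0.0586971 ] 0.015061706878112362 [ 18.2  10.2 -32.5   0.1 -46.9  69.6]
scene 124 [574.8 -15.3] [ 91.4 112.6] 86.38 [[516.0, -57.0], [628.0, -64.0], [634.0, 27.0], [522.0, 34.0]]
top max() iterable argument is empty
top [350.7 221.5] [349 220   4   4  14] [ 0.4478 -0.0842  0.056 ]
```

Block stays put (yaw -3.6°). The handle is at (447.8,-84.2) mm in the top view, 59.7 mm from the pivot, as it must be. Moving above it.

```bash
python3 - <<'E'
from h import *
print(twist([.4475,-.0845,.055],-5,4).round(2))
E
```

```text
[ 0.02  0.    0.69 -0.88  1.08  0.02]
```

Request:
carry_out:
  motion: [0,0,0.7,-0.9,1.1,0,5,0,0,0.7,-0.9,1.1,0,5,0,0,0.7,-0.9,1.1,0,5,0,0,0.7,-0.9,1.1,0,5,0,0,0,0,0,0,5,0,0,0,0,0,0,5,0,0,0,0,0,0,5]
  grip_force: 15

```text
time_s: 25.87
tcp_pos: [0.4472, -0.0856, 0.0565]
eef_rot: [179.9, -0.1, -5.1]
contact_force: [0.5, 0.6, 0.2]
gripper_width: 0.0502
```

```bash
python3 - <<'E'
from h import *
s=r.get_state(); print(s["contact_force"],s["tcp_pos"],s["eef_rot"],s["gripper_width"],s["joints"].round(1)); print(twist([.4475,-.0845,.003],-5,1).round(2))
c=r.capture("scene"); P=s["tcp_pos"]
A=cv2.resize(c["pixels"][150:250,255:365,::-1],None,fx=6,fy=6,interpolation=cv2.INTER_CUBIC); cv2.imwrite("pics/v9.png",A)
m=masks(c)["red"].astype(np.uint8); num,l,st,ce=cv2.connectedComponentsWithStats(m); print([ (ce[i].round(1).tolist(),int(st[i,4])) for i in range(1,num) if abs(ce[i][0]-306)<25 and abs(ce[i][1]-193)<25])
E
```

```text
[0.50574759 0.55278156 0.22220062] [ 0.44723148 -0.08561716  0.05651981] [ 1.79947810e+02 -7.35375802e-02 -5.08152315e+00] 0.050193995997963224 [ 14.1   7.4 -36.4   0.1 -46.1  70.7]
[ 0.05 -0.07 -0.08  0.01 -0.12  5.35]
[([306.1, 191.2], 12)]
```

Request:
carry_out:
  motion: [0,0,0,0,-0.1,1.2,5,0,0,0,0,0,1,5,0,0,0,0,0,0.3,5,0,0,0,0,0,0.3,5,0,0,0,0,0,0.2,5,0,0,0,0,0,0,5]

```text
time_s: 26.42
tcp_pos: [0.4473, -0.0842, 0.0262]
eef_rot: [179.9, -0.0, -5.0]
contact_force: [0.3, -0.2, -0.1]
gripper_width: 0.0498
```

Request:
carry_out:
  motion: [0,0,0,0,0,0.5,5,0,0,0,0,0,0.5,5,0,0,0,0,0,0.5,5,0,0,0,0,0,0.4,5,0,0,0,0,0,0.3,5,0,0,0,0,0,0,5]

```text
time_s: 26.92
tcp_pos: [0.4466, -0.0844, 0.0035]
eef_rot: [179.9, 0.0, -5.0]
contact_force: [0.8, -0.4, -0.0]
gripper_width: 0.0499
```

Now close on the handle; one centring jaw may nudge the free arm slightly, which is fine.

Request:
carry_out:
  motion: [0,0,0,0,0,0,1,0,0,0,0,0,0,1,0,0,0,0,0,0,1,0,0,0,0,0,0,1,0,0,0,0,0,0,1,0,0,0,0,0,0,1,0,0,0,0,0,0,1,0,0,0,0,0,0,1]
  grip_force: 10

```text
time_s: 27.58
tcp_pos: [0.4472, -0.0843, 0.0044]
eef_rot: [179.9, -0.0, -5.0]
contact_force: [-0.9, -1.3, 1.8]
gripper_width: 0.0159
```

Gripped: opening 15.9 mm matches the 16 mm handle, radius to pivot 60.3 mm. Contact is expected after about 88° of swing; first I'll swing 79°.

```bash
python3 - <<'E'
from h import *
x=twist([.5026,-.0313,.0035],-84,20); print(x.round(3)); s=r.get_state()
y=x.round(2)
for n in(5,10,15,20): p=run(s["tcp_pos"],s["eef_rot"],y,n)[0]; print(p.round(4),np.hypot(*(p[:2]-[.50705,-.0914])).round(4))
E
```

```text
[ 1.000e-03 -3.000e-03  3.948e+00  2.700e-02 -4.150e-01  4.000e-03]
[ 0.4532 -0.0648  0.0044] 0.0601
[ 0.4655 -0.0484  0.0043] 0.0598
[ 0.4826 -0.0372  0.0043] 0.0595
[ 0.5024 -0.0324  0.0043] 0.0592
```

Request:
carry_out:
  motion: [0,0,3.95,0.027,-0.415,0,1,0,0,3.95,0.027,-0.415,0,1,0,0,3.95,0.027,-0.415,0,1,0,0,3.95,0.027,-0.415,0,1,0,0,3.95,0.027,-0.415,0,1,0,0,3.95,0.027,-0.415,0,1,0,0,3.95,0.027,-0.415,0,1,0,0,3.95,0.027,-0.415,0,1,0,0,0,0,0,0,1]

```text
time_s: 28.33
tcp_pos: [0.4608, -0.0538, 0.0044]
eef_rot: [180.0, -0.1, -36.8]
contact_force: [3.1, -2.5, -0.0]
gripper_width: 0.0154
```

Request:
carry_out:
  motion: [0,0,3.95,0.04,-0.415,0,1,0,0,3.95,0.04,-0.415,0,1,0,0,3.95,0.03,-0.415,0,1,0,0,3.95,0.03,-0.415,0,1,0,0,3.95,0.03,-0.415,0,1,0,0,3.95,0.03,-0.415,0,1,0,0,3.95,0.03,-0.415,0,1,0,0,3.95,0.03,-0.415,0,1,0,0,0,0,0,0,1]

```text
time_s: 29.08
tcp_pos: [0.4873, -0.036, 0.0044]
eef_rot: [180.0, -0.1, -68.3]
contact_force: [3.2, -8.0, 0.9]
gripper_width: 0.0157
```

Request:
carry_out:
  motion: [0,0,0,0.1,0,0,1,0,0,3.95,0.05,-0.41,0,1,0,0,3.95,0.05,-0.41,0,1,0,0,3.95,0.05,-0.41,0,1,0,0,0,0,0,0,1]

```text
time_s: 29.5
tcp_pos: [0.4996, -0.0336, 0.0043]
eef_rot: [-180.0, -0.1, -80.2]
contact_force: [0.1, 0.0, 3.6]
gripper_width: 0.0159
```

Request:
carry_out:
  motion: [0,0,1.9,0.01,-0.2,0,1,0,0,1.9,0.01,-0.2,0,1,0,0,1,0.01,-0.1,0,1,0,0,0,0,0,0,1]

```text
time_s: 29.83
tcp_pos: [0.5041, -0.0333, 0.0043]
eef_rot: [-180.0, -0.1, -84.8]
contact_force: [-2.4, -0.0, 4.4]
gripper_width: 0.0156
```

Request:
carry_out:
  motion: [0,0,1,0,-0.1,0,1,0,0,0,0,0,0,1]

```text
time_s: 30.0
tcp_pos: [0.5051, -0.0333, 0.0043]
eef_rot: [-180.0, -0.1, -85.8]
contact_force: [-1.2, -1.7, 5.1]
gripper_width: 0.0154
```

Request:
carry_out:
  motion: [0,0,1,0,-0.1,0,1,0,0,0,0,0,0,1]

```text
time_s: 30.17
tcp_pos: [0.5061, -0.0333, 0.0043]
eef_rot: [-180.0, -0.1, -86.8]
contact_force: [-1.5, -1.0, 5.0]
gripper_width: 0.0157
```

Request:
carry_out:
  motion: [0,0,1,0,-0.1,-0.05,1,0,0,0,0,0,0,1]

```text
time_s: 30.33
tcp_pos: [0.5066, -0.0333, 0.0044]
eef_rot: [180.0, -0.1, -87.9]
contact_force: [0.4, -2.6, 0.7]
gripper_width: 0.0157
```

Request:
carry_out:
  motion: [0,0,1,0,-0.1,0,1,0,0,0,0,0,0,1]

```text
time_s: 30.5
tcp_pos: [0.5078, -0.0333, 0.0044]
eef_rot: [180.0, -0.1, -88.9]
contact_force: [-1.0, -3.7, -1.9]
gripper_width: 0.0152
```

Request:
carry_out:
  motion: [0,0,1,0,-0.1,0,1,0,0,0,0,0,0,1]

```text
time_s: 30.67
tcp_pos: [0.5088, -0.0333, 0.0044]
eef_rot: [180.0, -0.1, -90.0]
contact_force: [-1.0, -5.5, -0.0]
gripper_width: 0.0154
```

Request:
carry_out:
  motion: [0,0,0.8,0.07,-0.07,0,1,0,0,0,0,0,0,1]

```text
time_s: 30.83
tcp_pos: [0.5098, -0.0335, 0.0044]
eef_rot: [-180.0, -0.0, -90.8]
contact_force: [-1.3, -1.0, -2.6]
gripper_width: 0.0156
```

Request:
carry_out:
  motion: [0,0,0.8,0.01,-0.07,0,1,0,0,0,0,0,0,1]

```text
time_s: 31.0
tcp_pos: [0.51, -0.0336, 0.0045]
eef_rot: [180.0, -0.1, -91.6]
contact_force: [-4.5, 1.3, -0.6]
gripper_width: 0.0157
```

Request:
carry_out:
  motion: [0,0,0.8,0.01,-0.07,0,1,0,0,0,0,0,0,1]

```text
time_s: 31.17
tcp_pos: [0.5101, -0.0337, 0.0044]
eef_rot: [179.9, -0.1, -92.4]
contact_force: [-6.8, 1.6, 0.8]
gripper_width: 0.0153
```

Roller contact is felt (Fx -1.2 → -6.8 N). A little more for a definite light nip, then hold.

Request:
carry_out:
  motion: [0,0,0,0,-0.07,0,1,0,0,0,0,0,0,1]

```text
time_s: 31.33
tcp_pos: [0.5101, -0.0338, 0.0044]
eef_rot: [179.8, -0.1, -92.3]
contact_force: [-8.7, 3.5, 4.0]
gripper_width: 0.0156
```

Request:
carry_out:
  motion: [0,0,0,0.02,-0.05,0,1,0,0,0,0,0,0,1,0,0,0,0,0,0,1,0,0,0,0,0,0,1,0,0,0,0,0,0,1,0,0,0,0,0,0,1,0,0,0,0,0,0,1,0,0,0,0,0,0,1]

```text
time_s: 32.0
tcp_pos: [0.5102, -0.0338, 0.0044]
eef_rot: [179.8, -0.1, -92.3]
contact_force: [-10.3, 6.4, 4.2]
gripper_width: 0.0158
```

```bash
python3 - <<'E'
from h import *
s=r.get_state(); print(s["contact_force"],s["tcp_pos"]); block()
E
```

```text
[-10.26647722   6.40339149   4.19457371] [ 0.51018717 -0.03380337  0.00435551]
scene 142 [575.1 -15.3] [ 91.3 112.1] 86.38 [[516.0, -57.0], [628.0, -64.0], [634.0, 27.0], [522.0, 34.0]]
top max() iterable argument is empty
```

The nip holds: 9 N net at the roller without the block moving, so by torque about the peg the tip carries about 5–7 N. I'll ease the sideways strain, open and lift clear.

Request:
carry_out:
  motion: [0,0,0,-0.06,0,-0.04,1,0,0,0,0,0,0,1,0,0,0,0,0,0,1]

```text
time_s: 32.35
tcp_pos: [0.5101, -0.0338, 0.0044]
eef_rot: [179.8, -0.1, -92.3]
contact_force: [-7.7, 1.6, 0.7]
gripper_width: 0.0155
```

Request:
carry_out:
  motion: [0,0,0,0,0,0,2,0,0,0,0,0,0,3,0,0,0,0,0,0,4,0,0,0,0,0,0,4,0,0,0,0,0,0,4,0,0,0,0,0,0,4]

```text
time_s: 32.85
tcp_pos: [0.5132, -0.0333, 0.0054]
eef_rot: [-179.9, -0.0, -92.3]
contact_force: [-0.2, 0.6, -0.3]
gripper_width: 0.0394
```

Request:
carry_out:
  motion: [0,0,0,0,0,-0.5,4,0,0,0,0,0,-1,4,0,0,0,0,0,-2,4,0,0,0,0,0,-3,4,0,0,0,0,0,-3,4,0,0,0,0,0,-3,4,0,0,0,-3,0,-1,4,0,0,0,-4,0,0,4,0,0,0,-4,0,0,4,0,0,0,-4,0,0,4,0,0,0,-4,0,0,4,0,0,0,-4,0,0,4,0,0,0,-4,0,0,4,0,0,0,-4,0,0,4,0,0,0,0,0,0,4]

```text
time_s: 34.1
tcp_pos: [0.5256, 0.2824, 0.1407]
eef_rot: [-179.9, 0.0, -92.1]
contact_force: [0.3, -1.2, 0.7]
gripper_width: 0.0398
```

```bash
python3 - <<'E'
from h import *
s=r.get_state(); print(s["contact_force"],s["tcp_pos"]); block()
a=cv2.imread("pics/scene_last.png")[175:295,245:385]; b=cv2.imread("pics/top_last.png")[130:250,260:400]
cv2.imwrite("pics/end.png",np.vstack([cv2.resize(i,None,fx=2.5*1.0,fy=2.5,interpolation=cv2.INTER_CUBIC) for i in(a,b)]) if 0 else cv2.resize(np.hstack([a,b]),(798,342),interpolation=cv2.INTER_CUBIC))
c=r.capture("top"); m=masks(c)["red"].astype(np.uint8); n,l,st,ce=cv2.connectedComponentsWithStats(m)
for i in range(1,n):
    X=ray(c,ce[i],.06)[0]
    if np.hypot(*(X[:2]-[.51,-.033]))<.04: print("handle",X.round(4),st[i,4])
E
```

```text
[ 0.2895533  -1.15914195  0.69164014] [0.52564067 0.28244862 0.14066579]
scene 125 [574.2 -15.3] [ 91.4 113.9] 86.53 [[515.0, -57.0], [628.0, -64.0], [634.0, 27.0], [520.0, 34.0]]
top 125 [571.  -15.4] [ 89.3 116.3] 86.27 [[510.0, -56.0], [626.0, -64.0], [632.0, 25.0], [516.0, 33.0]]
handle [ 0.5042 -0.0305  0.06  ] 3
```

View pics/end.png

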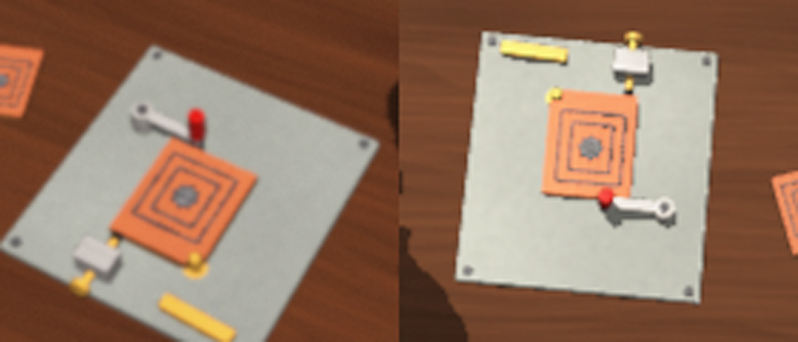

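Both views show the block flat and square on the board, notch on the peg (left view 195,265), far edge at the black tip (115,238). The locking arm lies against the near end, handle at (605,197) in the top view. The slug is untouched. Handing in.

```bash
python3 -c "
from plant import r
print(r.close_job(), r.get_state()['time_s'])"
```

```text
the job is handed in; nothing more can be done
the job is handed in; nothing more can be done
```

The job is done as asked and handed in at about 34 s of the 72 s allowed. The block is in register, pressed by the fingers and then nipped by the lock. The locking arm is left against its near end, and the robot is clear of everything.

**What I did**
- **Pressing:** I pushed the corner opposite the notch with the shut fingertips until the block swung onto the rubber tip. I then held it there for about 1 s. The finger force was about 11 N, of which I reckon 5–6 N reached the tip.
- **Locking:** I let go, gripped the red handle and swung the arm about 87°, until the roller met the block. I held the nip for about 0.7 s at roughly 10 N on the handle, an estimated 5–7 N at the tip. Then I released it and lifted away.

**Last checks**
- **Position:** Both cameras put the block's yaw at about -3.6°, within 0.5° of the board's. It lies flat, with its notch at the peg to within 1–2 mm of measurement, its far edge at the tip and the handle at its near end. The slug is untouched.
- **Forces:** The wrist force was near zero, and the block did not visibly move when I released it.

**What disagreed or went wrong**
- **Height error:** The reported tool height was some 37–41 mm lower than the real fingertips. My first approach passed over the block without touching it, and I had to find the working height by feel.
- **Early force spike:** Early trial pushes caught and dragged the block downward. One peaked at 29 N forward and 32 N vertical, which could count against the 40 N limit only if it was more than the fingertips touching. At that point the block was turned about 5° and still some 12° short of the tip, so the tip itself was not overloaded.
- **Not measured directly:** The tip forces are worked out from finger force less friction, not measured.

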